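# Load the specimen viewer and hold its optical flap at balance

### The arm

A 6-joint arm with a two-finger parallel gripper is mounted at the origin on a cart in front of the work surface, level with it; the furniture and walls round the work are solid. World frame = base frame: x ahead of the robot, y to its left, z up, the work surface at z = 0. Lengths are in m, angles in rad, forces in N, time in s.
With the tool pointing down it reaches from about 0.35 to 0.725 m from the base axis. Payload 6 kg.
Tool frame: the origin (TCP) lies on the centre line of the jaws, within the pads' length; the fingertips stand env.tcp_to_tips ahead of it and the grasp point (between the pads) lies 2 mm behind it (env.tcp_to_tips is the distance from the TCP to the fingertips, in m); z points along the fingers, y is the direction in which the jaws open and shut (so a half turn about z gives the same grasp; the last joint's range is limited). The gripper opens to 85 mm and grips with 20 to 120 N. Pads are 22 mm wide; open, the fingers measure 114 mm over their backs; the gripper's body (76 mm by 85 mm) begins 54 mm behind the grasp point. The pads swing forward as they close: fully open they stand 13 mm farther back than shut.
Start: joints at [1.483, 0.04, 0.085, 0, -1.615, -0.334], TCP at [0.246, 0.547, 0.248] pointing down, gripper open.
Joint ranges: [-2.56, 2.56], [-1.29, 2.01], [-1.08, 1.49], [-3.29, 1.98], [-2.81, -0.18], [-2.99, 2.99]. Speed limits (rad/s): [2.57, 2.57, 3.01, 3.14, 3.14, 3.14].

### API

Orientations are given as a unit quaternion [w, x, y, z].
In Python, from cell import env gives the robot as it stands. The module is installed in compiled form; this text tells all that it offers.
- The arm moves only by the tool drive_tool, never from a script. Its argument "plan" is a list of rows, each an object with "xyz": the shift along the tool's x, y, z in units of 50 mm (1.0 is 50 mm), a list of three; "spin": the turn about the tool's z in degrees; "grip": the opening, from -1 (shut) to 1 (fully open). In form: [{"xyz": [tx, ty, tz], "spin": spin, "grip": grip}, ...]. A call has exactly 10 rows; each row shifts and turns the commanded pose from where the row before left it, along the tool's axes as they then stand; what a row does not reach is not made up. A row lasts 1/8 s, in which the tool goes at most 62.5 mm and 10.7 degrees, less where a joint would pass 70% of its speed; a pose out of reach is approached as far as the arm can. A call is refused whole if a number of a shift passes 1 or a number of a turn 10.7, either way. A call with a gripper value outside its range is refused whole. The fingers move at their own pace and stop on an object; the grip force is fixed at half the most. Time passes only in rows, so rows that do not move let the fingers close, or fill a call up. It gives the time, the measured TCP pose, the force and the opening at its end, in the units of the state.
- env.get_state(): the state, without advancing time (a new reading comes with each control period).
- env.get_image(name): name is "side" or "top" or "wrist"; returns (picture, depth): 420x560x3 uint8, red, green, blue; 420x560 float32, m along the optical axis (not along the pixel's ray), 0 where there is no reading.
- env.get_calibration(name): a dict with "intrinsics" (3x3 intrinsics, pixels), "pose" (4x4, takes a point from camera to world coordinates). Camera axes: x right, y down, z forward; pixel columns grow to the right and rows downward; lengths in m; the calibration is good to about 2 mm. The wrist camera is an equidistant fisheye: a pixel r from the principal point sees the ray r / f radians off the axis. A picture is of the moment at which its call begins: read the wrist's pose just before it. get_calibration takes no time and is no camera call; for the wrist camera it gives the pose at the moment of the call.
- env.sign_off(): hands the job in, once; it reports no verdict.
The state is a dict: "t": time; "joint_positions": joint angles; "qd": joint speeds; "joint_torque": joint torques, N m; "ee_pos": TCP position; "ee_rot": TCP orientation; "force": force on the tool from outside, world axes, zero at the start; "moment": the same for the moment, N m; "grip_width": opening from 0.0 (shut) to 1.0 (fully open).
Only numpy, scipy, OpenCV 4.12 (cv2) and the standard library are available. Lean on these libraries where they do the work, as an engineer would, in place of code of your own. Each camera call takes 0.05 s, during which the arm holds its last target.

### The job

Stand the bronze bushing upright on its flange in the open drawer of the white specimen viewer, let go of it and push the drawer fully shut. Then take the amber flap on top of the viewer by its red knob, swing it up to its over-centre balance point, where it stands upright, edge-on to the light, and finish still gripping the knob, holding the flap steady there for the reference exposure. Never let the flap tip over to the back, and leave the gear and the other things lying about where they are.

Things in the scene. Friction and masses are not known exactly. Their poses are not given: they have to be found in the camera images.
- viewer: White specimen viewer, a fixed box 160 (x) x 180 (y) x 60 mm, drawer in front, flap above. Origin: centre of its underside, on the worktop; x points from its front to its back, y to its left, z up. Place and yaw vary; a tall microscope stands to its right. Two grey cheeks, 112 mm apart, 110 mm high, 28 to 62 mm behind the origin, carry the flap's hinge.
- bushing: The bronze bushing, a sleeve 24 mm tall, 26 mm across its body with a 32 mm flange at the bottom, 60 g (varies), loose, standing on its flange on the worktop to the left. It acts as a solid 32 mm wide along all its height. Origin at the centre of its underside, z up. It may have changed places with the gear.
- specimen_drawer (a joint): The drawer's opening in m: 0 fully shut, 0.095 at its stop; it starts open by 0.08 to 0.09. It slides along the viewer's x axis (opens towards -x), takes about 1 N to move plus a little damping, and stays where it is left.
- drawer_floor (a point): On the drawer: centre of its inner floor's top, 12 mm above the worktop; axes as the viewer's. Inside it measures 80 (x) x 130 (y) mm; side and back walls rise 22 mm above the floor. With the drawer shut it lies 36 mm in front of the viewer's origin.
- drawer_front (a point): On the drawer: centre of the outer face of its blue front panel, 32 mm above the worktop; axes as the viewer's. The panel is 8 mm thick, 176 mm wide, 8 to 56 mm above the worktop. A finger lip, 70 mm wide, stands out 9 mm further at the middle, 47 to 53 mm above the worktop. With the drawer shut the face lies 88 mm in front of the viewer's origin.
- flap (a joint): The flap's angle in rad: 0 lying level towards the front, where it starts; 1.571 upright, which is its balance point; 2.7 fallen over to the back. Its hinge has no friction: short of upright it falls to the front, past it to the back. About 140 g (varies), centre of mass 47 mm from the hinge in the flap's plane.
- flap_hinge (a point): Middle of the flap's hinge line, which runs along the viewer's y axis, 45 mm behind the viewer's origin and 100 mm above the worktop. The flap (96 mm wide, 6 mm thick, steel frame, amber glass) ends 70 mm from it; beyond that only a neck, 10 mm wide and 6 mm thick, runs on to the knob.
- flap_knob (a point): Centre of the red knob, 100 mm from the hinge line: a cylinder 20 mm across, 24 mm long, axis along the viewer's y. Flap level: 100 mm above the worktop, 40 mm above the viewer's top; upright: 200 mm above the worktop, straight above the hinge. Held from above by its two flat ends (across y) it can turn between the finger pads while the gripper keeps pointing down and follows the arc.
- gear: Small steel spur gear, 33 mm across, 16 mm tall; not to be moved. Origin under its centre.
- phone: Dark handset lying flat, 148 x 72 x 10 mm; not to be moved. Origin under its centre.
- dust_cap: Black round dust cap, 37 mm across, 14 mm tall; not to be moved. Origin under its centre.
- tape_roll: Roll of masking tape lying flat, 66 mm across, 19 mm tall; not to be moved. Origin under its centre.
Mind the look-alikes: they are no part of the job. Of the things that look like the bushing, take the one that is farthest to the robot's right at the start.

How it is judged:
On the way, in this order (a step that is already met when the one before it is completed fails the run):
1. the bushing stands in the open drawer and is let go (x of bushing in the frame of drawer_floor between -0.04 and 0.04 m and y of bushing in the frame of drawer_floor between -0.065 and 0.065 m and z of bushing in the frame of drawer_floor between -0.008 and 0.008 m and angle between bushing's own z axis and vertical below 0.2 rad and contact force between the fingers and bushing below 0.1 N and value of joint specimen_drawer above 0.05 m and value of joint flap below 0.3 rad), for 0.2 s.
2. the drawer is pushed shut on the bushing, the flap still down (x of bushing in the frame of drawer_floor between -0.04 and 0.04 m and y of bushing in the frame of drawer_floor between -0.065 and 0.065 m and z of bushing in the frame of drawer_floor between -0.008 and 0.008 m and angle between bushing's own z axis and vertical below 0.2 rad and contact force between the fingers and bushing below 0.1 N and value of joint specimen_drawer below 0.006 m and value of joint flap below 0.3 rad), for 0.2 s.
At the end, for the whole second after the job is handed in: The bushing stands upright (within 0.2 rad) on the drawer's floor, the drawer is shut to within 6 mm, and the flap stands within 0.12 rad of its upright balance point, still (under 0.15 rad/s), gripped by the fingers with more than 0.5 N (x of bushing in the frame of drawer_floor between -0.04 and 0.04 m and y of bushing in the frame of drawer_floor between -0.065 and 0.065 m and z of bushing in the frame of drawer_floor between -0.008 and 0.008 m and angle between bushing's own z axis and vertical below 0.2 rad and contact force between the fingers and bushing below 0.1 N and value of joint specimen_drawer below 0.006 m and value of joint flap between 1.45 and 1.69 rad and velocity of joint flap between -0.15 and 0.15 rad/s and contact force between the fingers and flap above 0.5 N); the arm keeps its last pose, push and grip.
It fails at once if the flap tips over to the back (value of joint flap above 1.95 rad).
It fails at once if the gear is moved by more than 15 mm (distance of gear from where it was at the start of the episode above 0.015 m).
It fails at once if the phone is moved by more than 15 mm (distance of phone from where it was at the start of the episode above 0.015 m).
It fails at once if the dust cap is moved by more than 15 mm (distance of dust_cap from where it was at the start of the episode above 0.015 m).
It fails at once if the tape roll is moved by more than 15 mm (distance of tape_roll from where it was at the start of the episode above 0.015 m).
It also fails if it takes over 72 s, if anything falls off the work surface, if the arm or the gripper's body presses on something with over 40 N, if the wrist force passes 120 N, or if a joint passes its speed limit or range.

## Working session

There is one attempt and no reset: what is moved stays moved. The work goes in short steps, Python scripts to look and compute and a tool call to move; the robot and the scene stay as the last step left them, time stands still between calls to the robot, and variables do not carry over. Pictures are saved under pics/ and viewed, and the job is handed in when it is done.

Besides the shell and the picture viewer there is one more tool, called after ">>>" as name([rows], argument=value, ...), one row to a line, values as JSON. drive_tool: Moves the arm, as the interface text tells. Its arguments: {"type":"object","properties":{"plan":{"type":"array","items":{"type":"object","properties":{"xyz":{"type":"array","items":{"type":"number"}},"spin":{"type":"number"},"grip":{"type":"number"}}}}},"required":["plan"]}

```bash
ls; mkdir -p pics; cat > h.py <<'E'
import numpy as np, cv2
from cell import env
def save(n,f):
    im,d=env.get_image(n); cv2.imwrite(f'pics/{f}.png',im[:,:,::-1]); np.save(f'pics/{f}.npy',d); return im,d
def pt(n,d,u,v,z=None):
    c=env.get_calibration(n);K=c['intrinsics'];T=np.array(c['pose'])
    r=np.array([(u-K[0][2])/K[0][0],(v-K[1][2])/K[1][1],1])
    if z is None: p=r*d
    else:
        w=T[:3,:3]@r; p=r*((z-T[2,3])/w[2])
    return T[:3,:3]@p+T[:3,3]
E
python3 - <<'E'
from h import *
for n in('top','side','wrist'):
    save(n,n+'0'); c=env.get_calibration(n); print(n,c['intrinsics'],np.round(c['pose'],3))
print(env.get_state(),env.tcp_to_tips)
E
```

```text
pics
top [[532.21558554   0.         288.05380996]
 [  0.         532.21558554 210.87716362]
 [  0.           0.           1.        ]] [[-0.012 -0.998  0.06   0.401]
 [-1.     0.012 -0.005  0.36 ]
 [ 0.004 -0.06  -0.998  1.316]
 [ 0.     0.     0.     1.   ]]
side [[388.55584861   0.         288.66360364]
 [  0.         388.55584861 202.65785562]
 [  0.           0.           1.        ]] [[-9.560e-01 -1.050e-01  2.750e-01  2.500e-01]
 [-2.950e-01  3.440e-01 -8.910e-01  1.103e+00]
 [-1.000e-03 -9.330e-01 -3.600e-01  4.010e-01]
 [ 0.000e+00  0.000e+00  0.000e+00  1.000e+00]]
wrist [[325.1922621    0.         280.68980425]
 [  0.         325.1922621  210.7085604 ]
 [  0.           0.           1.        ]] [[-0.408 -0.878 -0.251  0.31 ]
 [-0.913  0.393  0.109  0.519]
 [ 0.003  0.274 -0.962  0.373]
 [ 0.     0.     0.     1.   ]]
{'t': 0.15, 'joint_positions': array([ 1.48270068e+00,  4.06763605e-02,  8.40616500e-02, -3.27365157e-04,
       -1.61549386e+00, -3.33696865e-01]), 'qd': array([ 0.00288555, -0.00154934,  0.00439291,  0.00253884, -0.0005587 ,
        0.00141797]), 'joint_torque': array([-2.06045013e-03, -3.68621027e+01,  3.47689784e+01,  6.93627968e+00,
       -4.41880227e-03, -3.08134574e-06]), 'ee_pos': array([0.24549095, 0.54723655, 0.24752039]), 'ee_rot': array([ 6.71209957e-04,  9.77844973e-01, -2.09329287e-01, -8.19227952e-05]), 'force': array([0.04641609, 0.02792336, 0.32978915]), 'moment': array([-0.00247022, -0.01904494, -0.02713517]), 'grip_width': 1.0011449256802032} 0.017
```

View pics/top0.png

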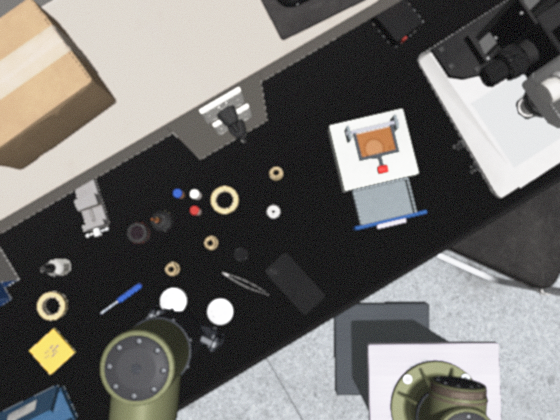

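View pics/side0.png

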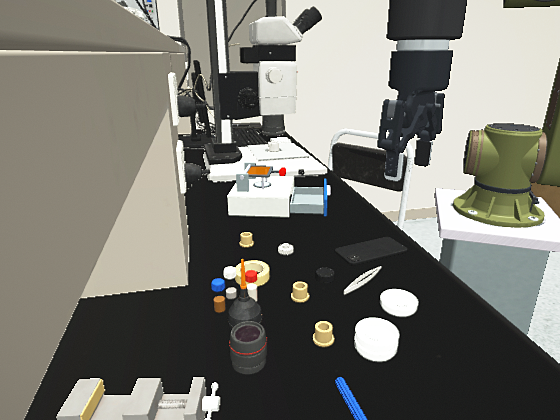

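View pics/wrist0.png

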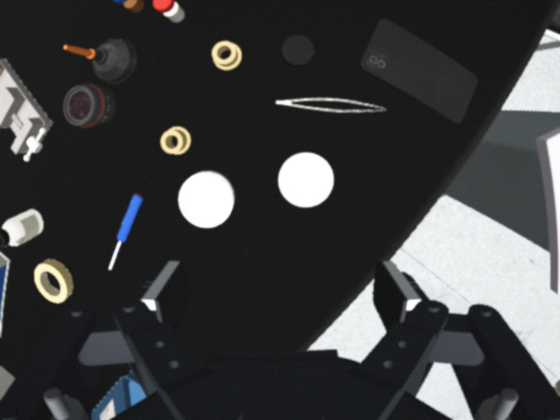

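```bash
python3 - <<'E'
from h import *
im=cv2.imread('pics/top0.png');d=np.load('pics/top0.npy')
for u,v in((276,173),(211,242),(173,268),(273,211)):
    for z in(.024,): print(u,v,np.round(pt('top',0,u,v,z),3))
cv2.imwrite('pics/a.png',np.hstack([cv2.resize(im[150:230,235:315],(400,400),interpolation=2),cv2.resize(im[210:290,155:235],(400,400),interpolation=2)]))
cv2.imwrite('pics/b.png',cv2.resize(im[95:240,315:440],(750,870)[:2] if 0 else (690,600*145//145),interpolation=2))
s=cv2.imread('pics/side0.png');cv2.imwrite('pics/c.png',np.hstack([cv2.resize(s[220:270,215:315],(800,400),interpolation=2)]))
cv2.imwrite('pics/d.png',cv2.resize(s[140:230,210:345],(800,533),interpolation=2))
E
```

```text
276 173 [0.572 0.382 0.024]
211 242 [0.405 0.542 0.024]
173 268 [0.344 0.633 0.024]
273 211 [0.479 0.391 0.024]
```

View pics/a.png

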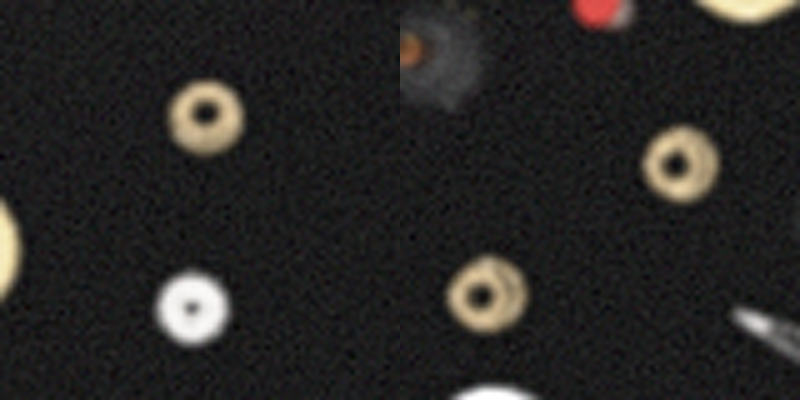

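View pics/b.png

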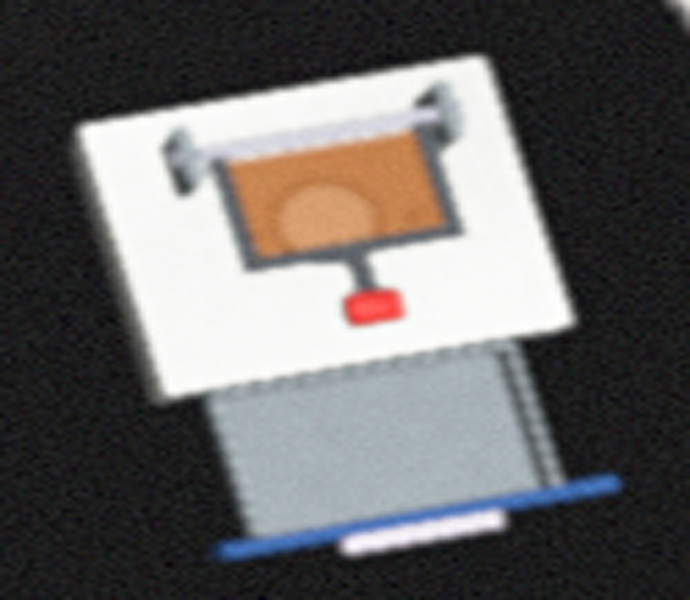

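View pics/c.png

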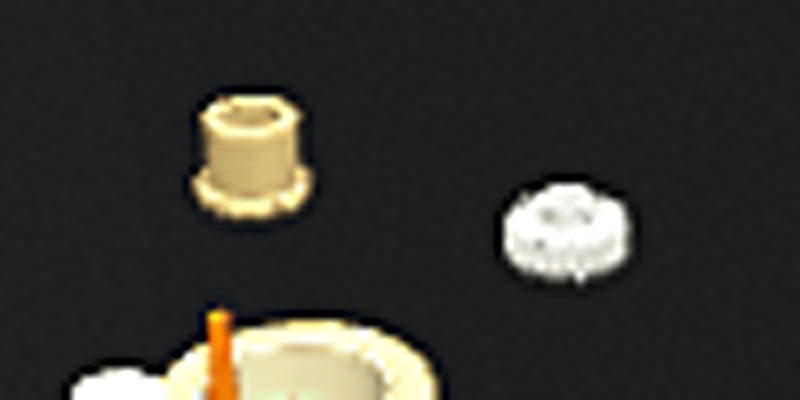

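View pics/d.png

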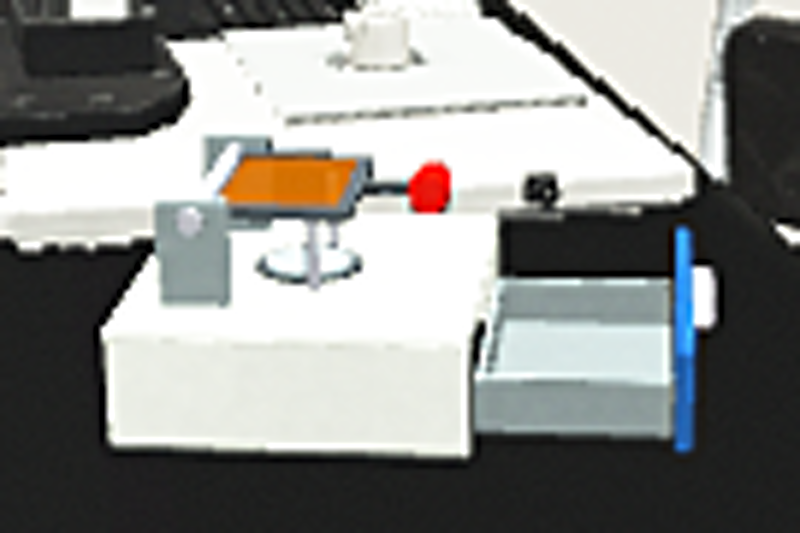

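```bash
python3 - <<'E'
from h import *
d=np.load('pics/top0.npy')
C=[(78,125),(488,58),(575,325),(160,400)]
P=np.array([pt('top',0,315+x/5.52-.4,95+y/4.138-.4,.06) for x,y in C]);print(np.round(P,4))
c=P.mean(0);print('centre',c)
ax=(P[0]+P[1]-P[2]-P[3])/2; ay=(P[0]+P[3]-P[1]-P[2])/2
print(np.linalg.norm(ax),np.linalg.norm(ay),np.degrees(np.arctan2(ax[1],ax[0])),np.degrees(np.arctan2(-ay[0],ay[1])))
# depth-refined: fit of white top at z~.06
T=env.get_calibration('top');K=T['intrinsics'];Tp=np.array(T['pose'])
v,u=np.mgrid[0:420,0:560]
W=np.stack([(u-K[0][2])/K[0][0]*d,(v-K[1][2])/K[1][1]*d,d],-1)@Tp[:3,:3].T+Tp[:3,3]
m=(abs(W[...,2]-.06)<.012)&(u>315)&(u<440)&(v>95)&(v<200)
print('z med',np.median(W[m][:,2]))
q=W[(u>300)&(u<330)&(v>240)&(v<280)];print('table z',np.median(q[:,2]))
box=cv2.minAreaRect(np.argwhere(m)[:,::-1].astype(np.float32));print(box,cv2.boxPoints(box))
B=np.array([pt('top',0,a,b,.06) for a,b in cv2.boxPoints(box)]);print(np.round(B,4),B.mean(0))
im=cv2.imread('pics/top0.png').astype(int)
r=(im[...,2]>180)&(im[...,1]<90)&(im[...,0]<90)&(u>340)&(u<430)&(v>140)&(v<190)
print('knob px',u[r].mean(),v[r].mean(),W[r][:,2],pt('top',0,u[r].mean(),v[r].mean(),.108))
b=(im[...,0]>140)&(im[...,2]<110)&(u>340)&(u<440)&(v>200)&(v<240)
pb=cv2.minAreaRect(np.argwhere(b)[:,::-1].astype(np.float32));print('panel',pb)
print([np.round(pt('top',0,a,c,.056),4) for a,c in cv2.boxPoints(pb)], pt('top',0,*pb[0],.056))
E
```

```text
[[0.6813 0.2546 0.06  ]
 [0.7186 0.0761 0.06  ]
 [0.5628 0.0425 0.06  ]
 [0.5216 0.222  0.06  ]]
centre [0.62106088 0.14879005 0.06      ]
0.1612112359845115 0.18327486649860414 11.851100599435599 12.353312060634366
z med 0.05922770145555545
table z -0.0001317577148622906
((373.763671875, 148.83401489257812), (66.66293334960938, 76.13118743896484), 76.90811157226562) [[329.13745 124.99127]
 [403.28986 107.74652]
 [418.3899  172.67676]
 [344.2375  189.92151]]
[[0.6809 0.2536 0.06  ]
 [0.7207 0.0754 0.06  ]
 [0.5639 0.0433 0.06  ]
 [0.5248 0.2204 0.06  ]] [0.62254782 0.14818106 0.06      ]
knob px 381.9512195121951 168.7560975609756 [0.10789019 0.10457276 0.10695789 0.10933493 0.10551677 0.10879422
 0.11034182 0.1089091  0.10641859 0.11036444 0.10917017 0.10839277
 0.11090317 0.1094711  0.10072633 0.11018352 0.10963656 0.11041623
 0.11003729 0.11423391 0.10533271 0.10966546 0.10931543 0.10836118
 0.1039081  0.11034375 0.10675501 0.1068492  0.10376872 0.10768408
 0.10951662 0.10972444 0.1064799  0.10866406 0.10530547 0.10641251
 0.10751882 0.1060943  0.10694981 0.10405299 0.10676627] [0.56764169 0.13859252 0.108     ]
panel ((390.9915771484375, 219.46499633789062), (3.7448606491088867, 72.03457641601562), 76.46414184570312)
[array([0.4389, 0.1948, 0.056 ]), array([0.4769, 0.0276, 0.056 ]), array([0.4682, 0.0257, 0.056 ]), array([0.4302, 0.1928, 0.056 ])] [0.45353085 0.11032763 0.056     ]
```

```bash
cat >> h.py <<'E'
def cloud(n,d):
    T=env.get_calibration(n);K=T['intrinsics'];Tp=np.array(T['pose'])
    v,u=np.mgrid[0:420,0:560]
    return np.stack([(u-K[0][2])/K[0][0]*d,(v-K[1][2])/K[1][1]*d,d],-1)@Tp[:3,:3].T+Tp[:3,3]
def tool(t):
    s=env.get_state();from scipy.spatial.transform import Rotation as R
    q=s['ee_rot'];M=R.from_quat([q[1],q[2],q[3],q[0]]).as_matrix()
    print('t',round(s['t'],2),'pos',np.round(s['ee_pos'],4),'yaw',round(np.degrees(np.arctan2(M[1,0],M[0,0])),2),'z',np.round(M[:,2],3),'F',np.round(s['force'],1),'g',round(s['grip_width'],3))
    print('units',np.round(M.T@(np.array(t)-s['ee_pos'])/.05,3))
E
python3 - <<'E'
from h import *
W=cloud('top',np.load('pics/top0.npy'))
for x in np.arange(.5,.86,.04):
    print(round(x,2),end=' ')
    for y in np.arange(.56,.0,-.04):
        m=(abs(W[...,0]-x)<.02)&(abs(W[...,1]-y)<.02)
        print('%5.0f'%(1000*np.max(W[m][:,2])) if m.any() else '  nan',end=' ')
    print()
E
```

```text
0.5    59    24    25     7    21    16     7     7     7    38    21    19    20    37     6 
0.54    57    26    24     8     6     5     6     7    63    67   100   100    66    40     6 
0.58   427     6     6     7    30    29     8     7    64   106   111   114    68    69    10 
0.62   429   429   329   326     6     7     6     6    64   113   108   108   103    65     7 
0.66   430   430   430   428     6     7     7     7    67   114   109   113   111    53     6 
0.7   430   429   429   429   429   426     6     7    65    64    64   113   107     6     7 
0.74   429   429   429   429   429   436   436   424     8     8     7     8     9     8    32 
0.78   429   429   430   430   435   458   452   436   433     6     6     7     8     8    54 
0.82   429   428   430   429   436   459   459   436   436   428   371     7     6    36    83
```

>>> drive_tool([
  {"xyz": [0, 0, 0], "spin": -9, "grip": 1},
  {"xyz": [0, 0, 0], "spin": -9, "grip": 1},
  {"xyz": [0, 0, 0], "spin": -9, "grip": 1},
  {"xyz": [0, 0, 0], "spin": -9, "grip": 1},
  {"xyz": [0.8, 0.75, 0], "spin": 0, "grip": 1},
  {"xyz": [0.8, 0.75, 0], "spin": 0, "grip": 1},
  {"xyz": [0.8, 0.75, 0], "spin": 0, "grip": 1},
  {"xyz": [0.8, 0.75, 0], "spin": 0, "grip": 1},
  {"xyz": [0, 0.5, 0], "spin": 0, "grip": 1},
  {"xyz": [0, 0.5, 0], "spin": 0, "grip": 1},
])

```text
t: 1.4
ee_pos: [0.4433, 0.3833, 0.2478]
ee_rot: [0.0, 0.995, 0.103, -0.0]
force: [0.2, 0.3, 0.8]
grip_width: 1.002
```

```bash
python3 - <<'E'
from h import *
W=cloud('top',np.load('pics/top0.npy'))
m=(W[...,2]>.15)&(W[...,0]>.5)&(W[...,1]<.65)&(W[...,1]>.2)
P=W[m]; D=P[:,:2]-np.array([.572,.382])
a=np.degrees(np.arctan2(D[:,1],D[:,0]));r=np.hypot(*D.T)
for k in range(-60,181,15):
    s=abs(a-k)<7.5
    if s.any(): i=np.argmin(np.where(s,r,9)); print(k,round(r[i],3),np.round(P[i],3))
tool([.572,.382,.2])
save('wrist','w1')
T=env.get_calibration('wrist');print(np.round(T['pose'],3))
E
```

```text
-30 0.195 [0.752 0.307 0.408]
-15 0.15 [0.72  0.361 0.413]
0 0.129 [0.7   0.398 0.416]
15 0.12 [0.684 0.425 0.425]
30 0.104 [0.655 0.445 0.186]
45 0.077 [0.621 0.441 0.183]
60 0.077 [0.619 0.443 0.181]
75 0.149 [0.629 0.52  0.407]
90 0.195 [0.596 0.576 0.419]
t 1.4 pos [0.4433 0.3833 0.2478] yaw 11.82 z [-0.001 -0.001 -1.   ] F [0.2 0.3 0.8] g 1.002
units [2.515 0.551 0.955]
[[ 0.205 -0.941 -0.269  0.512]
 [-0.979 -0.197 -0.058  0.396]
 [ 0.002  0.275 -0.961  0.374]
 [ 0.     0.     0.     1.   ]]
```

View pics/w1.png

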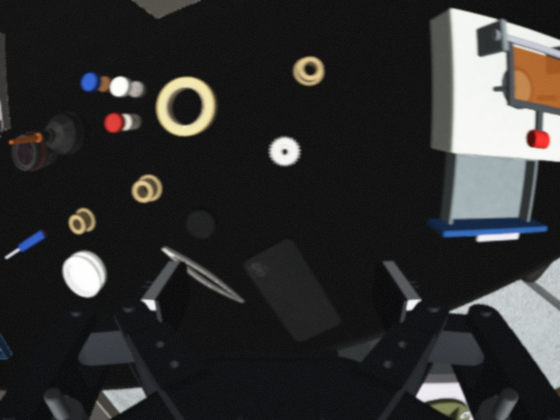

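```bash
cat >> h.py <<'E'
def wpt(u,v,z,c=None):
    c=c or env.get_calibration('wrist');K=np.array(c['intrinsics']);T=np.array(c['pose'])
    a=np.array([u-K[0,2],v-K[1,2]]);r=np.hypot(*a);th=r/K[0,0]
    ray=T[:3,:3]@np.array([*(a/r*np.sin(th)),np.cos(th)])
    return T[:3,3]+ray*(z-T[2,3])/ray[2]
E
python3 - <<'E'
from h import *
im=cv2.imread('pics/w1.png')
cv2.imwrite('pics/e.png',cv2.resize(im[40:100,280:340],(480,480),interpolation=2))
print(wpt(311,68,.024),wpt(285,151,.016),'knob',wpt(539,139,.1))
E
```

```text
[0.5748415 0.3753584 0.024    ] [0.48005109 0.38338888 0.016     ] knob [0.56962349 0.12656431 0.1       ]
```

View pics/e.png

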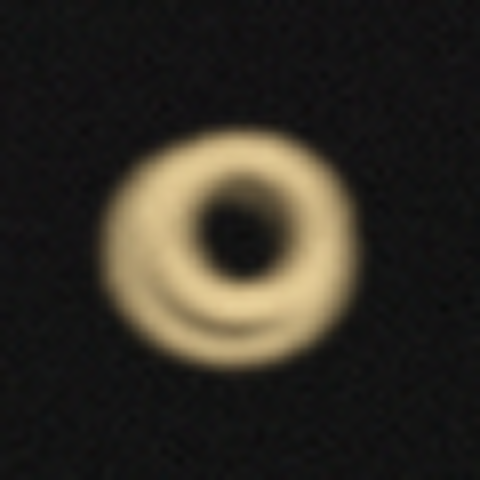

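>>> drive_tool([
  {"xyz": [0.7, 0.15, 0], "spin": 0, "grip": 1},
  {"xyz": [0.7, 0.15, 0], "spin": 0, "grip": 1},
  {"xyz": [0.7, 0.15, 0], "spin": 0, "grip": 1},
  {"xyz": [0, 0, 0], "spin": 8.3, "grip": 1},
  {"xyz": [0, 0, 0], "spin": 8.3, "grip": 1},
  {"xyz": [0, 0, 0], "spin": 8.4, "grip": 1},
  {"xyz": [0, 0, 0.6], "spin": 0, "grip": 1},
  {"xyz": [0, 0, 0.5], "spin": 0, "grip": 1},
  {"xyz": [0, 0, 0], "spin": 0, "grip": 1},
  {"xyz": [0, 0, 0], "spin": 0, "grip": 1},
])

```text
t: 2.7
ee_pos: [0.5506, 0.3843, 0.1951]
ee_rot: [-0.001, 0.993, -0.114, 0.001]
force: [0.5, 0.2, 0.2]
grip_width: 1.001
```

```bash
python3 - <<'E'
from h import *
im,d=save('wrist','w2')
tool([.573,.38,.1])
hsv=cv2.cvtColor(im,cv2.COLOR_RGB2HSV)
cv2.imwrite('pics/w2b.png',cv2.resize(im[100:340,180:400,::-1],(733,600*240//240*1),interpolation=2)[:, :])
E
```

```text
t 2.75 pos [0.5508 0.3844 0.1954] yaw -13.13 z [ 0.002  0.001 -1.   ] F [ 0.  -0.7  0.2] g 1.001
units [ 0.448 -0.012  1.909]
```

View pics/w2.png

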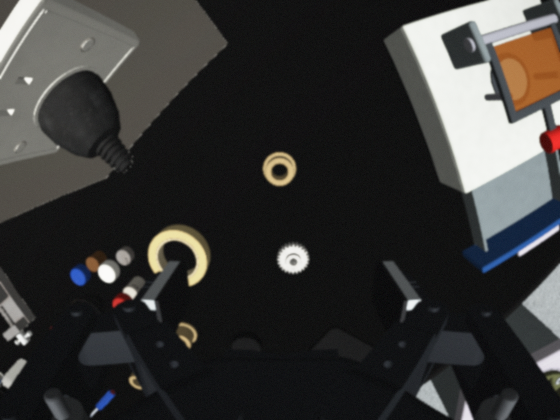

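```bash
python3 - <<'E'
from h import *
im=cv2.imread('pics/w2.png')
cv2.imwrite('pics/e2.png',cv2.resize(im[140:200,250:310],(600,600),interpolation=2))
for p in((280,171,.024),(280,169,.0),(292,259,.016)):print(wpt(*p))
E
```

```text
[0.57413538 0.37958258 0.024     ]
[0.57247968 0.38003235 0.        ]
[0.48203638 0.38839796 0.016     ]
```

View pics/e2.png

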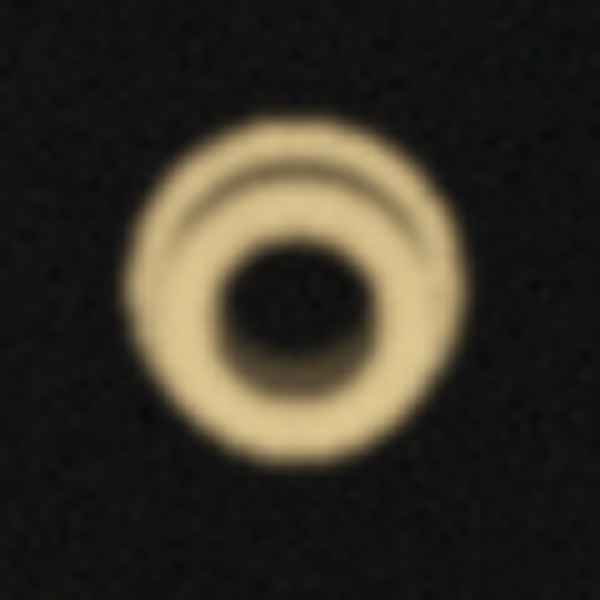

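>>> drive_tool([
  {"xyz": [0.45, 0, 0], "spin": 0, "grip": 1},
  {"xyz": [0, 0, 0.6], "spin": 0, "grip": 1},
  {"xyz": [0, 0, 0.6], "spin": 0, "grip": 1},
  {"xyz": [0, 0, 0.6], "spin": 0, "grip": 1},
  {"xyz": [0, 0, 0.6], "spin": 0, "grip": 1},
  {"xyz": [0, 0, 0.6], "spin": 0, "grip": 1},
  {"xyz": [0, 0, 0.46], "spin": 0, "grip": 1},
  {"xyz": [0, 0, 0], "spin": 0, "grip": 1},
  {"xyz": [0, 0, 0], "spin": 0, "grip": 0.2},
  {"xyz": [0, 0, 0], "spin": 0, "grip": 0.0},
])

```text
t: 4.0
ee_pos: [0.5733, 0.3796, 0.0224]
ee_rot: [-0.001, 0.993, -0.115, 0.001]
force: [0.2, -0.2, 0.9]
grip_width: 0.609
```

```bash
python3 - <<'E'
from h import *
save('wrist','w3');tool([.573,.38,.022])
E
```

```text
t 4.05 pos [0.5731 0.3794 0.0221] yaw -13.16 z [ 0.002  0.002 -1.   ] F [-0.2  0.7 -0.6] g 0.514
units [-0.005 -0.011  0.001]
```

View pics/w3.png

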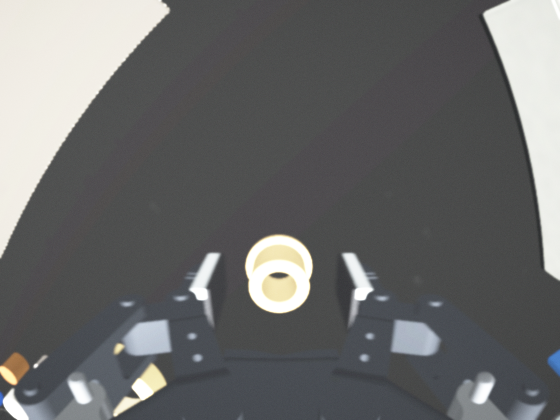

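>>> drive_tool([
  {"xyz": [0, 0, 0], "spin": 0, "grip": -1},
  {"xyz": [0, 0, 0], "spin": 0, "grip": -1},
  {"xyz": [0, 0, 0], "spin": 0, "grip": -1},
  {"xyz": [0, 0, 0], "spin": 0, "grip": -1},
  {"xyz": [0, 0, -0.5], "spin": 0, "grip": -1},
  {"xyz": [0, 0, -0.7], "spin": 0, "grip": -1},
  {"xyz": [0, 0, -0.7], "spin": 0, "grip": -1},
  {"xyz": [0, 0, -0.7], "spin": 0, "grip": -1},
  {"xyz": [0, 0, 0], "spin": 0, "grip": -1},
  {"xyz": [0, 0, 0], "spin": 0, "grip": -1},
])

```text
t: 5.3
ee_pos: [0.572, 0.3786, 0.1489]
ee_rot: [0.001, 0.993, -0.115, -0.001]
force: [-0.7, -0.2, -2.1]
grip_width: 0.281
```

```bash
python3 - <<'E'
from h import *
im,d=save('wrist','w4');c=np.array([.622,.1485]);a=np.radians(12.2)
f=c-.130*np.array([np.cos(a),np.sin(a)]);print(f);tool([*f,.15])
print(wpt(560,10,.1))
E
```

```text
[0.49493593 0.12102778]
t 5.35 pos [0.5719 0.3785 0.1483] yaw -13.17 z [-0.002 -0.002 -1.   ] F [ 0.4  0.4 -1.4] g 0.278
units [-0.325  5.364 -0.022]
[0.69240628 0.14383157 0.1       ]
```

View pics/w4.png

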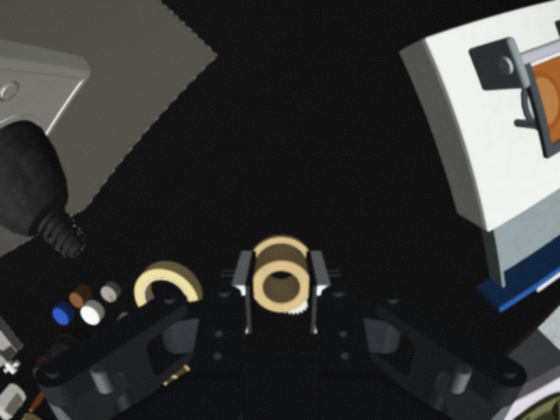

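>>> drive_tool([
  {"xyz": [0, 0.5, -0.3], "spin": 0, "grip": -1},
  {"xyz": [-0.05, 0.8, -0.2], "spin": 0, "grip": -1},
  {"xyz": [-0.05, 0.8, 0], "spin": 0, "grip": -1},
  {"xyz": [-0.1, 0.8, 0], "spin": 0, "grip": -1},
  {"xyz": [-0.12, 0.8, 0], "spin": 0, "grip": -1},
  {"xyz": [0, 0.8, 0], "spin": 0, "grip": -1},
  {"xyz": [0, 0.6, 0], "spin": 0, "grip": -1},
  {"xyz": [0, 0.26, 0], "spin": -8.4, "grip": -1},
  {"xyz": [0, 0, 0], "spin": -8.4, "grip": -1},
  {"xyz": [0, 0, 0], "spin": -8.4, "grip": -1},
])

```text
t: 6.6
ee_pos: [0.4953, 0.121, 0.1738]
ee_rot: [0.0, 0.994, 0.107, -0.001]
force: [-0.3, 0.4, -0.6]
grip_width: 0.275
```

```bash
python3 - <<'E'
from h import *
save('wrist','w5');save('top','t5');tool([.495,.121,.1]);print(np.load('pics/w5.npy')[200:205,280])
E
```

```text
t 6.7 pos [0.4954 0.1213 0.1739] yaw 12.08 z [-0.002 -0.001 -1.   ] F [ 0.7 -0.9 -0.8] g 0.279
units [-0.005  0.003  1.478]
[0.2964811  0.2961417  0.29773307 0.29753336 0.29527614]
```

View pics/w5.png

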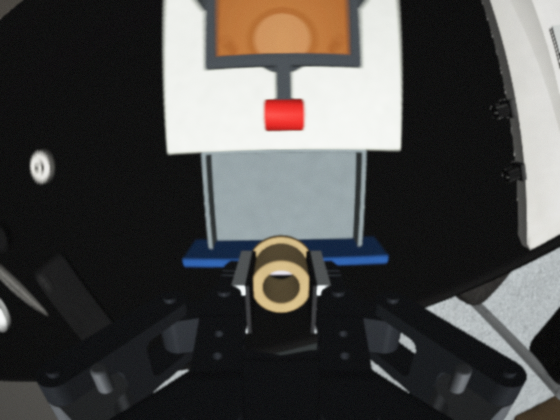

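```bash
python3 - <<'E'
from h import *
for n,u,v,z in(('knob',284,114,.1),('front L',168,153,.06),('front R',401,149,.06),('backpanel inner top L',205,242,.056),('R',370,238,.056),('panel out top L',184,264,.056),('R',386,262,.056),('wallL',208,200,.034),('wallR',360,200,.034)):print(n,np.round(wpt(u,v,z),4))
E
```

```text
knob [0.5679 0.1343 0.1   ]
front L [0.5237 0.2148 0.06  ]
front R [0.5645 0.0411 0.06  ]
backpanel inner top L [0.4568 0.1756 0.056 ]
R [0.4884 0.0442 0.056 ]
panel out top L [0.4325 0.1912 0.056 ]
R [0.4701 0.0232 0.056 ]
wallL [0.4859 0.182  0.034 ]
wallR [0.5132 0.0549 0.034 ]
```

>>> drive_tool([
  {"xyz": [0, 0, 0.5], "spin": 0, "grip": -1},
  {"xyz": [0, 0, 0.6], "spin": 0, "grip": -1},
  {"xyz": [0, 0, 0.6], "spin": 0, "grip": -1},
  {"xyz": [0, 0, 0.4], "spin": 0, "grip": -1},
  {"xyz": [0, 0, 0.3], "spin": 0, "grip": -1},
  {"xyz": [0, 0, 0.2], "spin": 0, "grip": -1},
  {"xyz": [0, 0, 0.1], "spin": 0, "grip": -1},
  {"xyz": [0, 0, 0.02], "spin": 0, "grip": -1},
  {"xyz": [0, 0, 0], "spin": 0, "grip": -1},
  {"xyz": [0, 0, 0], "spin": 0, "grip": -1},
])

```text
t: 7.95
ee_pos: [0.4962, 0.1217, 0.0398]
ee_rot: [-0.0, 0.994, 0.105, 0.0]
force: [0.7, 0.1, -0.0]
grip_width: 0.278
```

```bash
python3 - <<'E'
from h import *
save('wrist','w6');save('side','s6');tool([.495,.121,.034])
s=cv2.imread('pics/side0.png');s=cv2.imread('pics/s6.png')
cv2.imwrite('pics/s6b.png',cv2.resize(s[120:230,210:375],(800,533),interpolation=2))
E
```

```text
t 8.05 pos [0.4961 0.1216 0.0397] yaw 12.03 z [ 0.001  0.    -1.   ] F [-0.4 -0.4 -0.3] g 0.281
units [-0.023  0.008  0.113]
```

View pics/w6.png

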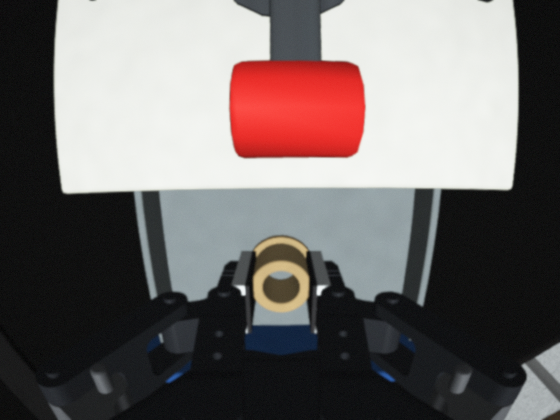

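View pics/s6b.png

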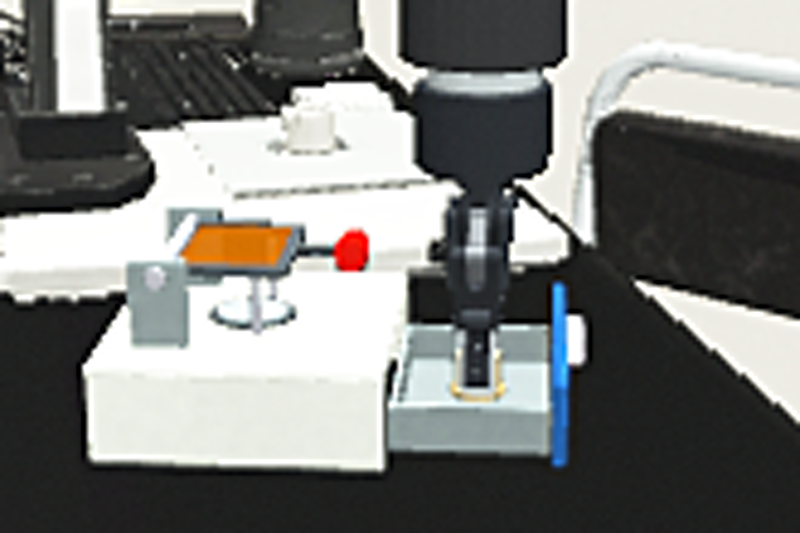

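>>> drive_tool([
  {"xyz": [0, 0, 0.06], "spin": 0, "grip": -1},
  {"xyz": [0, 0, 0.05], "spin": 0, "grip": -1},
  {"xyz": [0, 0, 0], "spin": 0, "grip": -1},
  {"xyz": [0, 0, 0], "spin": 0, "grip": -1},
  {"xyz": [0, 0, 0], "spin": 0, "grip": -1},
  {"xyz": [0, 0, 0], "spin": 0, "grip": -1},
  {"xyz": [0, 0, 0], "spin": 0, "grip": -1},
  {"xyz": [0, 0, 0], "spin": 0, "grip": -1},
  {"xyz": [0, 0, 0], "spin": 0, "grip": -1},
  {"xyz": [0, 0, 0], "spin": 0, "grip": -1},
])

```text
t: 9.3
ee_pos: [0.4959, 0.1216, 0.0338]
ee_rot: [0.0, 0.994, 0.105, 0.0]
force: [0.1, -0.9, 0.2]
grip_width: 0.272
```

>>> drive_tool([
  {"xyz": [0, 0, 0], "spin": 0, "grip": -0.3},
  {"xyz": [0, 0, 0], "spin": 0, "grip": -0.1},
  {"xyz": [0, 0, 0], "spin": 0, "grip": 0.1},
  {"xyz": [0, 0, 0], "spin": 0, "grip": 0.2},
  {"xyz": [0, 0, 0], "spin": 0, "grip": 0.2},
  {"xyz": [0, 0, 0], "spin": 0, "grip": 0.2},
  {"xyz": [0, 0, -0.3], "spin": 0, "grip": 0.2},
  {"xyz": [0, 0, -0.7], "spin": 0, "grip": 0.2},
  {"xyz": [0, 0, -0.7], "spin": 0, "grip": 0.2},
  {"xyz": [0, 0, -0.7], "spin": 0, "grip": 0.2},
])

```text
t: 10.55
ee_pos: [0.496, 0.1215, 0.1563]
ee_rot: [-0.0, 0.994, 0.105, 0.001]
force: [-0.5, 0.5, -0.6]
grip_width: 0.603
```

```bash
python3 - <<'E'
from h import *
save('wrist','w7');tool([.43,.103,.15])
E
```

```text
t 10.6 pos [0.4981 0.1218 0.162 ] yaw 12.05 z [ 0.009  0.002 -1.   ] F [ 0.7 -0.2  4.8] g 0.601
units [-1.412  0.084  0.228]
```

View pics/w7.png

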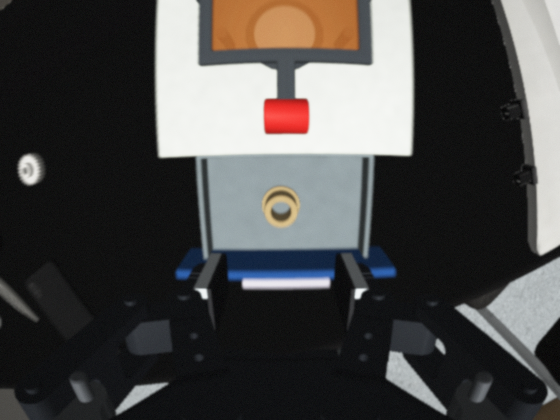

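>>> drive_tool([
  {"xyz": [-0.6, 0.08, 0], "spin": 0, "grip": -1},
  {"xyz": [-0.6, 0, 0], "spin": 0, "grip": -1},
  {"xyz": [-0.5, 0, 0], "spin": 0, "grip": -1},
  {"xyz": [0, 0, 0], "spin": 0, "grip": -1},
  {"xyz": [0, 0, 0], "spin": 0, "grip": -1},
  {"xyz": [0, 0, 0.5], "spin": 0, "grip": -1},
  {"xyz": [0, 0, 0.5], "spin": 0, "grip": -1},
  {"xyz": [0, 0, 0.5], "spin": 0, "grip": -1},
  {"xyz": [0, 0, 0], "spin": 0, "grip": -1},
  {"xyz": [0, 0, 0], "spin": 0, "grip": -1},
])

```text
t: 11.85
ee_pos: [0.4143, 0.1, 0.0799]
ee_rot: [0.0, 0.994, 0.105, 0.001]
force: [-0.7, 0.4, 0.7]
grip_width: 0.002
```

```bash
python3 - <<'E'
from h import *
save('wrist','w8');save('side','s8');tool([.416,.104,.058])
s=cv2.imread('pics/s8.png')
cv2.imwrite('pics/s8b.png',cv2.resize(s[120:230,210:375],(800,533),interpolation=2))
E
```

```text
t 11.95 pos [0.4144 0.1002 0.0802] yaw 12.03 z [ 0.002  0.001 -1.   ] F [ 0.3 -0.  -0.2] g -0.0
units [ 0.047 -0.066  0.444]
```

View pics/w8.png

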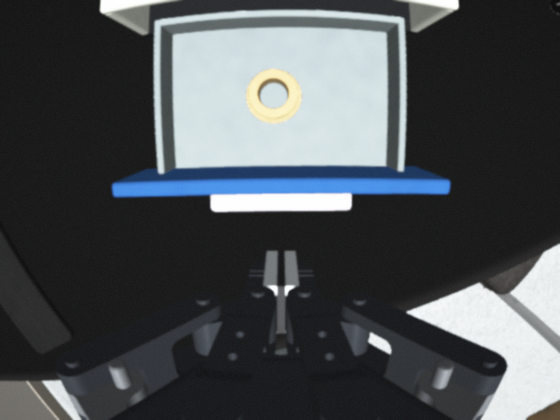

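View pics/s8b.png

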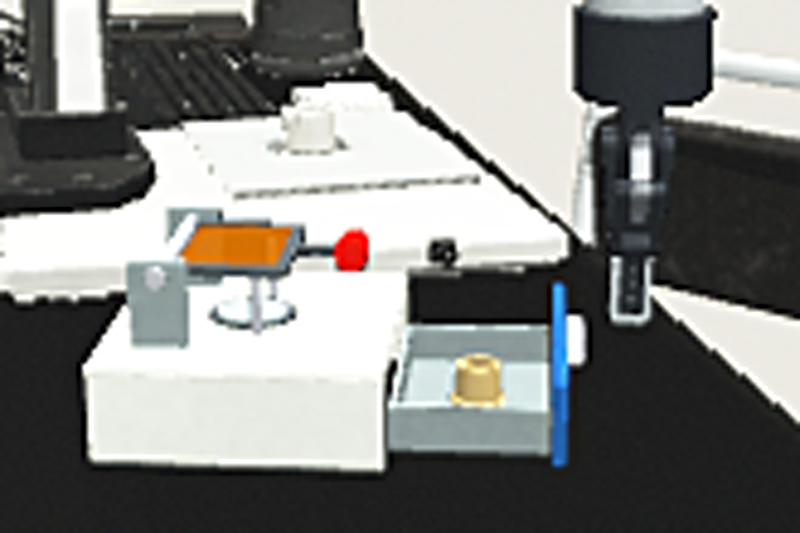

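>>> drive_tool([
  {"xyz": [0, 0, 0.22], "spin": 0, "grip": -1},
  {"xyz": [0, 0, 0.22], "spin": 0, "grip": -1},
  {"xyz": [0.1, 0, 0], "spin": 0, "grip": -1},
  {"xyz": [0.15, 0, 0], "spin": 0, "grip": -1},
  {"xyz": [0.2, 0, 0], "spin": 0, "grip": -1},
  {"xyz": [0.2, 0, 0], "spin": 0, "grip": -1},
  {"xyz": [0.2, 0, 0], "spin": 0, "grip": -1},
  {"xyz": [0.2, 0, 0], "spin": 0, "grip": -1},
  {"xyz": [0.2, 0, 0], "spin": 0, "grip": -1},
  {"xyz": [0.2, 0, 0], "spin": 0, "grip": -1},
])

```text
t: 13.2
ee_pos: [0.4851, 0.1152, 0.0567]
ee_rot: [0.0, 0.994, 0.105, -0.0]
force: [-0.9, 1.2, 0.9]
grip_width: -0.001
```

```bash
python3 - <<'E'
from h import *
save('wrist','w9');save('side','s9');tool([.516,.126,.058])
s=cv2.imread('pics/s9.png')
cv2.imwrite('pics/s9b.png',cv2.resize(s[120:230,210:375],(800,533),interpolation=2))
E
```

```text
t 13.3 pos [0.4854 0.1151 0.0567] yaw 12.02 z [ 0.    -0.001 -1.   ] F [-0.8 -0.4  0.4] g -0.004
units [ 0.645 -0.086 -0.026]
```

View pics/w9.png

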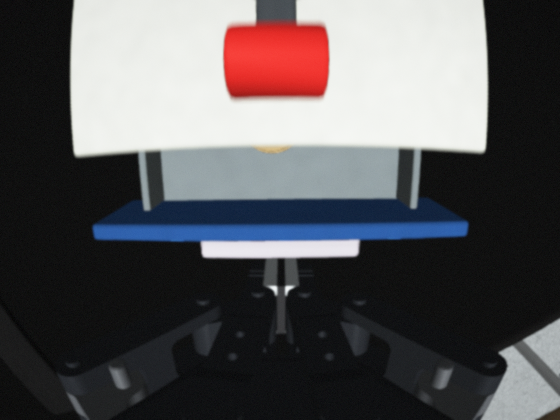

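View pics/s9b.png

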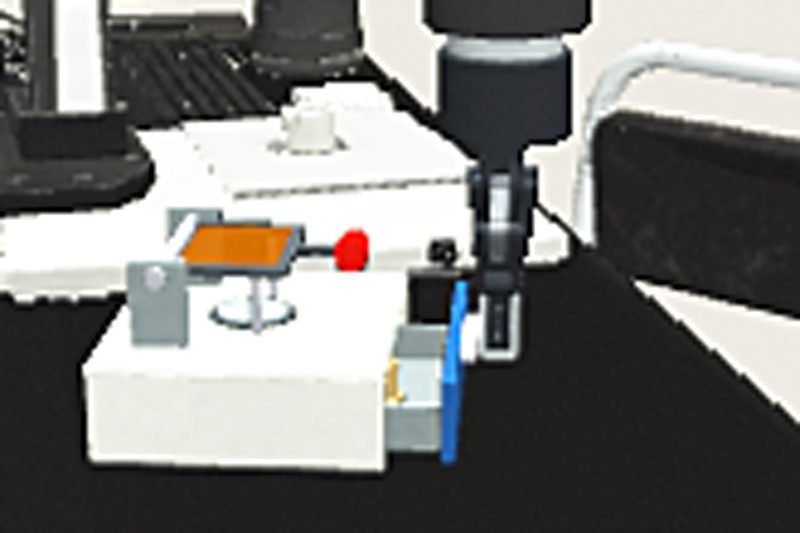

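>>> drive_tool([
  {"xyz": [0.15, 0, 0], "spin": 0, "grip": -1},
  {"xyz": [0.15, 0, 0], "spin": 0, "grip": -1},
  {"xyz": [0.12, 0, 0], "spin": 0, "grip": -1},
  {"xyz": [0.1, 0, 0], "spin": 0, "grip": -1},
  {"xyz": [0.05, 0, 0], "spin": 0, "grip": -1},
  {"xyz": [0.05, 0, 0], "spin": 0, "grip": -1},
  {"xyz": [0.02, 0, 0], "spin": 0, "grip": -1},
  {"xyz": [0, 0, 0], "spin": 0, "grip": -1},
  {"xyz": [0, 0, 0], "spin": 0, "grip": -1},
  {"xyz": [0, 0, 0], "spin": 0, "grip": -1},
])

```text
t: 14.55
ee_pos: [0.5158, 0.1217, 0.0569]
ee_rot: [0.0, 0.994, 0.105, 0.0]
force: [-0.5, -0.1, -0.3]
grip_width: -0.001
```

```bash
python3 - <<'E'
from h import *
save('wrist','w10');save('side','s10');tool([.516,.126,.058])
s=cv2.imread('pics/s10.png')
cv2.imwrite('pics/s10b.png',cv2.resize(s[120:230,210:375],(800,533),interpolation=2))
E
```

```text
t 14.65 pos [0.5158 0.1216 0.0569] yaw 12.03 z [ 0. -0. -1.] F [-0.9 -1.3 -0.7] g -0.002
units [ 0.022 -0.084 -0.023]
```

View pics/w10.png

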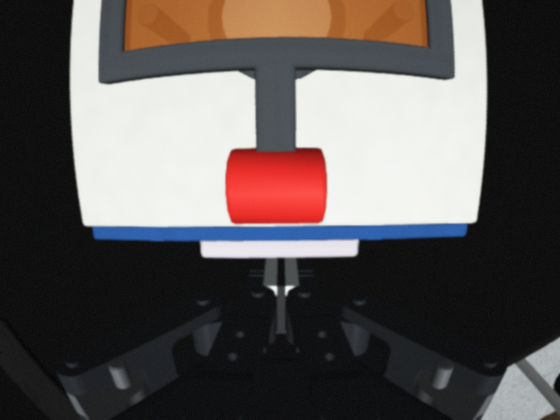

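View pics/s10b.png

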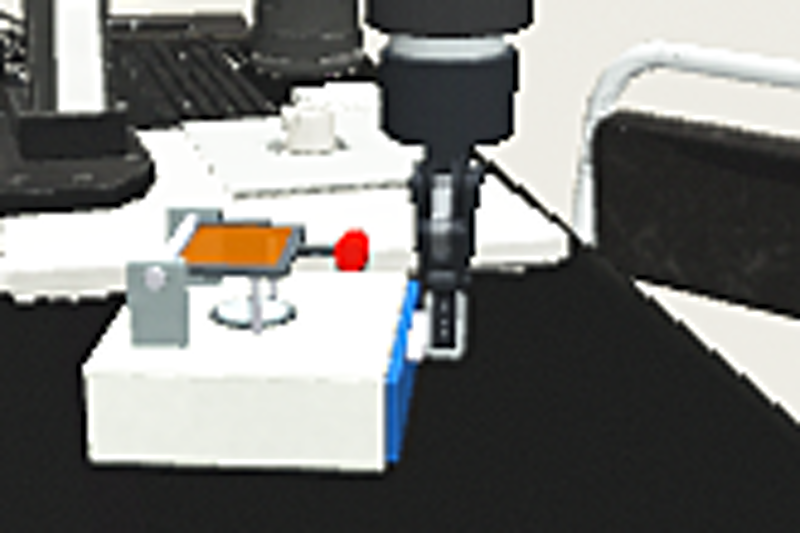

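>>> drive_tool([
  {"xyz": [0.04, 0, 0], "spin": 0, "grip": -1},
  {"xyz": [0.04, 0, 0], "spin": 0, "grip": -1},
  {"xyz": [0.02, 0, 0], "spin": 0, "grip": -1},
  {"xyz": [0, 0, 0], "spin": 0, "grip": -1},
  {"xyz": [0, 0, 0], "spin": 0, "grip": -1},
  {"xyz": [0, 0, 0], "spin": 0, "grip": -1},
  {"xyz": [0, 0, 0], "spin": 0, "grip": -1},
  {"xyz": [0, 0, 0], "spin": 0, "grip": -1},
  {"xyz": [0, 0, 0], "spin": 0, "grip": -1},
  {"xyz": [0, 0, 0], "spin": 0, "grip": -1},
])

```text
t: 15.9
ee_pos: [0.5163, 0.1216, 0.0567]
ee_rot: [0.001, 0.994, 0.105, -0.005]
force: [-26.5, -1.2, 15.3]
grip_width: 0.005
```

>>> drive_tool([
  {"xyz": [-0.1, 0, 0], "spin": 0, "grip": -1},
  {"xyz": [-0.3, 0, 0], "spin": 0, "grip": -1},
  {"xyz": [-0.4, 0, 0], "spin": 0, "grip": -1},
  {"xyz": [0, 0, -0.6], "spin": 0, "grip": -1},
  {"xyz": [0, 0, -0.8], "spin": 0, "grip": -0.5},
  {"xyz": [0, 0, -0.8], "spin": 0, "grip": 0},
  {"xyz": [0, 0, -0.4], "spin": 0, "grip": 0},
  {"xyz": [0.4, 0, 0], "spin": 0, "grip": 0},
  {"xyz": [0, 0, 0], "spin": 0, "grip": 0},
  {"xyz": [0, 0, 0], "spin": 0, "grip": 0},
])

```text
t: 17.15
ee_pos: [0.5007, 0.1184, 0.1859]
ee_rot: [0.0, 0.995, 0.105, -0.001]
force: [-0.7, -0.2, 0.4]
grip_width: 0.499
```

```bash
python3 - <<'E'
from h import *
save('wrist','w11');save('top','t11');save('side','s11');tool([.568,.137,.2])
s=cv2.imread('pics/s11.png')
cv2.imwrite('pics/s11b.png',cv2.resize(s[120:230,210:375],(800,533),interpolation=2))
E
```

```text
t 17.3 pos [0.5008 0.1185 0.1865] yaw 12.04 z [-0. -0. -1.] F [-0.3  0.  -0.5] g 0.503
units [ 1.392 -0.082 -0.27 ]
```

View pics/w11.png

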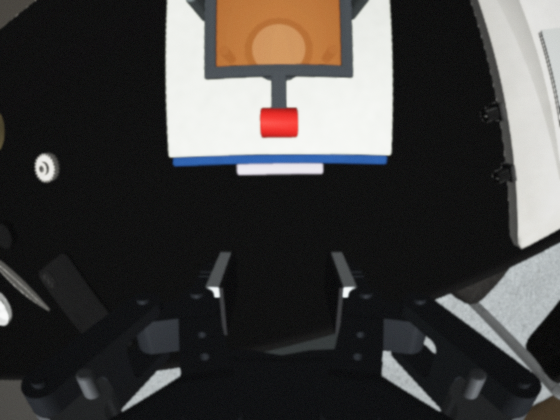

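View pics/s11b.png

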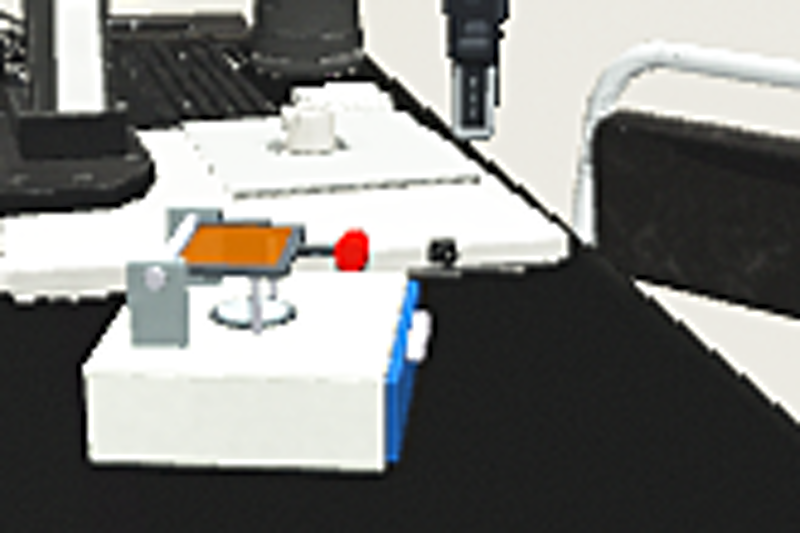

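>>> drive_tool([
  {"xyz": [0.5, 0, 0], "spin": 0, "grip": 0},
  {"xyz": [0.5, 0, 0], "spin": 0, "grip": 0},
  {"xyz": [0.35, 0, 0], "spin": 0, "grip": 0},
  {"xyz": [0, 0, 0], "spin": 0, "grip": 0},
  {"xyz": [0, 0, 0], "spin": 0, "grip": 0},
  {"xyz": [0, 0, 0], "spin": 0, "grip": 0},
  {"xyz": [0, 0, 0], "spin": 0, "grip": 0},
  {"xyz": [0, 0, 0], "spin": 0, "grip": 0},
  {"xyz": [0, 0, 0], "spin": 0, "grip": 0},
  {"xyz": [0, 0, 0], "spin": 0, "grip": 0},
])

```text
t: 18.55
ee_pos: [0.5671, 0.1326, 0.1868]
ee_rot: [0.0, 0.994, 0.105, 0.0]
force: [0.3, -0.3, -0.3]
grip_width: 0.499
```

```bash
python3 - <<'E'
from h import *
im,d=save('wrist','w12');tool([.568,.137,.098])
i=im.astype(int);r=(i[...,0]>150)&(i[...,1]<80)&(i[...,2]<80)
v,u=np.nonzero(r);b=cv2.minAreaRect(np.stack([u,v],1).astype(np.float32));print(b,u.mean(),v.mean(),u.min(),u.max(),v.min(),v.max())
print(wpt(*b[0],.1),wpt(*b[0],.103))
E
```

```text
t 18.6 pos [0.5671 0.1326 0.1868] yaw 12.03 z [-0. -0. -1.] F [ 0.3  0.6 -0.6] g 0.502
units [ 0.036 -0.082  1.775]
((279.0, 223.5), (25.0, 32.0), 90.0) 278.0 223.91160220994476 263 295 211 236
[0.56736386 0.13339333 0.1       ] [0.56833264 0.13358887 0.103     ]
```

View pics/w12.png

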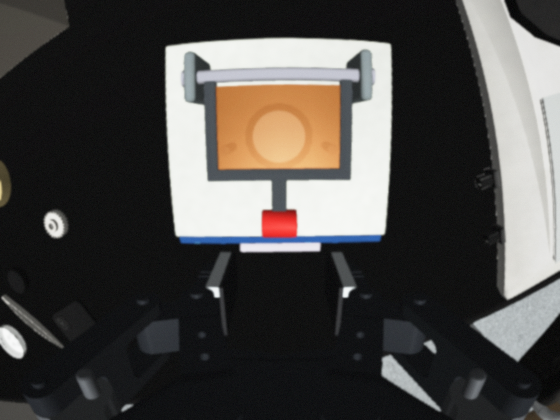

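>>> drive_tool([
  {"xyz": [0, 0, 0.5], "spin": 0, "grip": 0},
  {"xyz": [0, 0, 0.5], "spin": 0, "grip": 0},
  {"xyz": [0, 0, 0.5], "spin": 0, "grip": 0},
  {"xyz": [0, 0, 0.27], "spin": 0, "grip": 0},
  {"xyz": [0, 0, 0], "spin": 0, "grip": 0},
  {"xyz": [0, 0, 0], "spin": 0, "grip": 0},
  {"xyz": [0, 0, 0], "spin": 0, "grip": 0},
  {"xyz": [0, 0, 0], "spin": 0, "grip": 0},
  {"xyz": [0, 0, 0], "spin": 0, "grip": 0},
  {"xyz": [0, 0, 0], "spin": 0, "grip": 0},
])

```text
t: 19.85
ee_pos: [0.5672, 0.1326, 0.0984]
ee_rot: [0.0, 0.994, 0.105, 0.0]
force: [-0.5, -0.1, 0.6]
grip_width: 0.5
```

```bash
python3 - <<'E'
from h import *
im,d=save('wrist','w13');tool([.5675,.1335,.098])
s,_=save('side','s13');cv2.imwrite('pics/s13b.png',cv2.resize(s[120:230,210:375,::-1],(800,533),interpolation=2))
E
```

```text
t 19.9 pos [0.5671 0.1326 0.0983] yaw 12.03 z [-0. -0. -1.] F [-0.2 -0.3  0.4] g 0.503
units [ 0.011 -0.016  0.006]
```

View pics/w13.png

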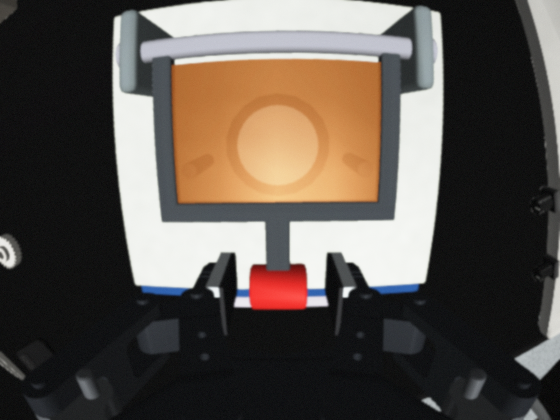

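View pics/s13b.png

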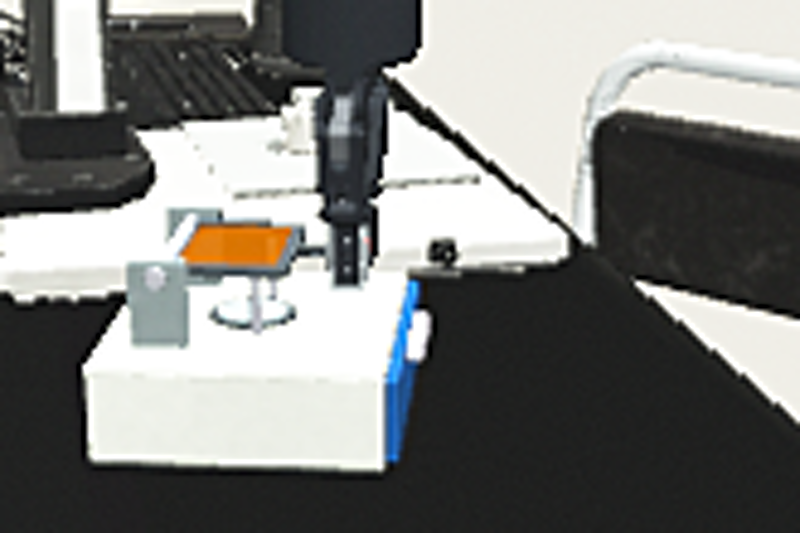

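>>> drive_tool([
  {"xyz": [0, 0, 0], "spin": 0, "grip": -0.2},
  {"xyz": [0, 0, 0], "spin": 0, "grip": -0.35},
  {"xyz": [0, 0, 0], "spin": 0, "grip": -1},
  {"xyz": [0, 0, 0], "spin": 0, "grip": -1},
  {"xyz": [0, 0, 0], "spin": 0, "grip": -1},
  {"xyz": [0, 0, 0], "spin": 0, "grip": -1},
  {"xyz": [0, 0, 0], "spin": 0, "grip": -1},
  {"xyz": [0, 0, 0], "spin": 0, "grip": -1},
  {"xyz": [0, 0, 0], "spin": 0, "grip": -1},
  {"xyz": [0, 0, 0], "spin": 0, "grip": -1},
])

```text
t: 21.2
ee_pos: [0.5669, 0.1336, 0.0986]
ee_rot: [-0.001, 0.994, 0.105, 0.0]
force: [-3.5, 4.3, 2.8]
grip_width: 0.268
```

```bash
python3 - <<'E'
from h import *
im,d=save('wrist','w14');tool([.5675,.1335,.098])
cv2.imwrite('pics/w14b.png',cv2.resize(im[210:350,180:380,::-1],(800,560),interpolation=2))
# arc increments
th=np.linspace(0,np.pi/2,41)
X=100*(1-np.cos(th));Z=100*np.sin(th)
print([(round(a,2),round(-b,2)) for a,b in zip(np.diff(X)/50,np.diff(Z)/50)])
E
```

```text
t 21.25 pos [0.5669 0.1336 0.0985] yaw 12.08 z [-0.     0.001 -1.   ] F [-3.3  4.6  2.9] g 0.267
units [0.011 0.005 0.011]
[(np.float64(0.0), np.float64(-0.08)), (np.float64(0.0), np.float64(-0.08)), (np.float64(0.01), np.float64(-0.08)), (np.float64(0.01), np.float64(-0.08)), (np.float64(0.01), np.float64(-0.08)), (np.float64(0.02), np.float64(-0.08)), (np.float64(0.02), np.float64(-0.08)), (np.float64(0.02), np.float64(-0.08)), (np.float64(0.03), np.float64(-0.07)), (np.float64(0.03), np.float64(-0.07)), (np.float64(0.03), np.float64(-0.07)), (np.float64(0.03), np.float64(-0.07)), (np.float64(0.04), np.float64(-0.07)), (np.float64(0.04), np.float64(-0.07)), (np.float64(0.04), np.float64(-0.07)), (np.float64(0.04), np.float64(-0.06)), (np.float64(0.05), np.float64(-0.06)), (np.float64(0.05), np.float64(-0.06)), (np.float64(0.05), np.float64(-0.06)), (np.float64(0.05), np.float64(-0.06)), (np.float64(0.06), np.float64(-0.05)), (np.float64(0.06), np.float64(-0.05)), (np.float64(0.06), np.float64(-0.05)), (np.float64(0.06), np.float64(-0.05)), (np.float64(0.06), np.float64(-0.04)), (np.float64(0.07), np.float64(-0.04)), (np.float64(0.07), np.float64(-0.04)), (np.float64(0.07), np.float64(-0.04)), (np.float64(0.07), np.float64(-0.03)), (np.float64(0.07), np.float64(-0.03)), (np.float64(0.07), np.float64(-0.03)), (np.float64(0.07), np.float64(-0.03)), (np.float64(0.08), np.float64(-0.02)), (np.float64(0.08), np.float64(-0.02)), (np.float64(0.08), np.float64(-0.02)), (np.float64(0.08), np.float64(-0.01)), (np.float64(0.08), np.float64(-0.01)), (np.float64(0.08), np.float64(-0.01)), (np.float64(0.08), np.float64(-0.0)), (np.float64(0.08), np.float64(-0.0))]
```

View pics/w14b.png

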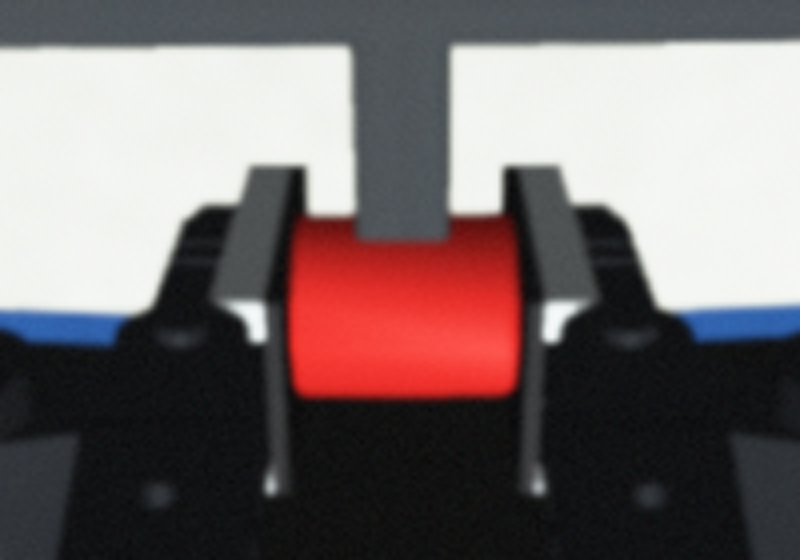

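>>> drive_tool([
  {"xyz": [0, 0, -0.08], "spin": 0, "grip": -1},
  {"xyz": [0, 0, -0.08], "spin": 0, "grip": -1},
  {"xyz": [0.01, 0, -0.08], "spin": 0, "grip": -1},
  {"xyz": [0.01, 0, -0.08], "spin": 0, "grip": -1},
  {"xyz": [0.01, 0, -0.08], "spin": 0, "grip": -1},
  {"xyz": [0.02, 0, -0.08], "spin": 0, "grip": -1},
  {"xyz": [0.02, 0, -0.08], "spin": 0, "grip": -1},
  {"xyz": [0.02, 0, -0.07], "spin": 0, "grip": -1},
  {"xyz": [0.03, 0, -0.07], "spin": 0, "grip": -1},
  {"xyz": [0.03, 0, -0.07], "spin": 0, "grip": -1},
])

```text
t: 22.5
ee_pos: [0.5732, 0.135, 0.1344]
ee_rot: [-0.001, 0.994, 0.105, -0.002]
force: [-0.5, 6.1, -6.5]
grip_width: 0.272
```

```bash
cat >> h.py <<'E'
A=np.radians(12.03);EX=np.array([np.cos(A),np.sin(A),0])
H=np.array([.5672,.1336,.0984])+.1*EX  # virtual tcp hinge (in TCP coordinates)
def arc():
    s=env.get_state();p=s['ee_pos']-H
    a=-p@EX;z=p[2];print('theta',round(np.arctan2(z,a),3),'r',round(np.hypot(a,z),4),'Ftool-x,z',np.round([s['force']@EX,s['force'][2]],1))
E
python3 - <<'E'
from h import *
s,_=save('side','s15');cv2.imwrite('pics/s15b.png',cv2.resize(s[120:230,210:375,::-1],(800,533),interpolation=2))
arc();tool(H+.1*(-np.cos(.39)*EX)+[0,0,.1*np.sin(.39)])
E
```

```text
theta 0.372 r 0.1004 Ftool-x,z [ 0.5 -6.8]
t 22.55 pos [0.5735 0.1351 0.1349] yaw 12.07 z [-0.004  0.001 -1.   ] F [-0.5  4.8 -6.8] g 0.263
units [ 0.022  0.002 -0.03 ]
```

View pics/s15b.png

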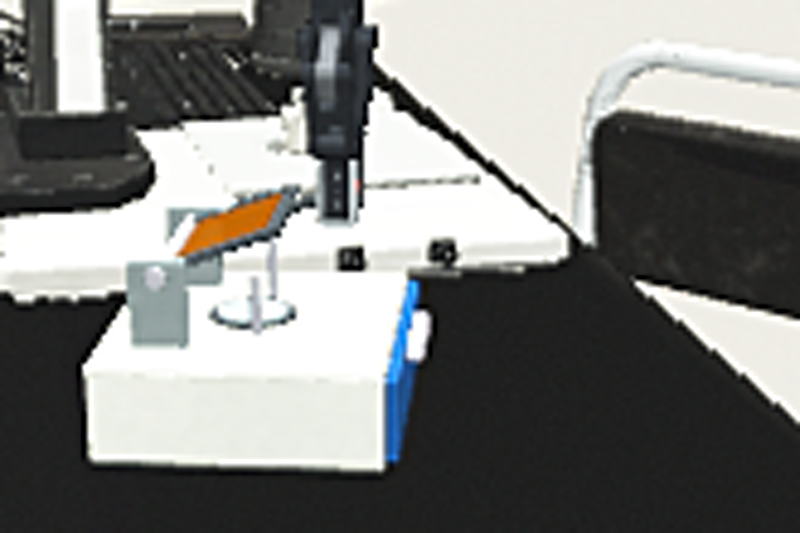

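>>> drive_tool([
  {"xyz": [0.03, 0, -0.07], "spin": 0, "grip": -1},
  {"xyz": [0.03, 0, -0.07], "spin": 0, "grip": -1},
  {"xyz": [0.04, 0, -0.07], "spin": 0, "grip": -1},
  {"xyz": [0.04, 0, -0.07], "spin": 0, "grip": -1},
  {"xyz": [0.04, 0, -0.07], "spin": 0, "grip": -1},
  {"xyz": [0.04, 0, -0.06], "spin": 0, "grip": -1},
  {"xyz": [0.05, 0, -0.06], "spin": 0, "grip": -1},
  {"xyz": [0.05, 0, -0.06], "spin": 0, "grip": -1},
  {"xyz": [0.05, 0, -0.06], "spin": 0, "grip": -1},
  {"xyz": [0.06, 0, -0.06], "spin": 0, "grip": -1},
])

```text
t: 23.8
ee_pos: [0.5936, 0.1395, 0.1665]
ee_rot: [-0.0, 0.994, 0.105, -0.003]
force: [-5.2, 5.0, -4.7]
grip_width: 0.267
```

```bash
python3 - <<'E'
from h import *
arc();tool(H+.1*(-np.cos(.785)*EX)+[0,0,.1*np.sin(.785)])
E
```

```text
theta 0.751 r 0.0998 Ftool-x,z [-4.  -4.7]
t 23.8 pos [0.5936 0.1395 0.1665] yaw 12.08 z [-0.006  0.    -1.   ] F [-5.2  5.  -4.7] g 0.267
units [ 0.044  0.006 -0.051]
```

>>> drive_tool([
  {"xyz": [0.06, 0, -0.05], "spin": 0, "grip": -1},
  {"xyz": [0.06, 0, -0.05], "spin": 0, "grip": -1},
  {"xyz": [0.06, 0, -0.05], "spin": 0, "grip": -1},
  {"xyz": [0.06, 0, -0.05], "spin": 0, "grip": -1},
  {"xyz": [0.06, 0, -0.05], "spin": 0, "grip": -1},
  {"xyz": [0.07, 0, -0.04], "spin": 0, "grip": -1},
  {"xyz": [0.07, 0, -0.04], "spin": 0, "grip": -1},
  {"xyz": [0.07, 0, -0.04], "spin": 0, "grip": -1},
  {"xyz": [0.07, 0, -0.03], "spin": 0, "grip": -1},
  {"xyz": [0.07, 0, -0.03], "spin": 0, "grip": -1},
])

```text
t: 25.05
ee_pos: [0.6254, 0.1465, 0.1887]
ee_rot: [-0.0, 0.994, 0.105, -0.003]
force: [-6.1, 5.0, -2.5]
grip_width: 0.269
```

```bash
python3 - <<'E'
from h import *
s,_=save('side','s16');cv2.imwrite('pics/s16b.png',cv2.resize(s[80:230,180:405,::-1],(800,533),interpolation=2))
save('wrist','w16')
arc();tool(H+.1*(-np.cos(1.178)*EX)+[0,0,.1*np.sin(1.178)])
E
```

```text
theta 1.154 r 0.0989 Ftool-x,z [-4.1 -2.4]
t 25.15 pos [0.6257 0.1466 0.1888] yaw 12.1 z [-0.005  0.    -1.   ] F [-5.6  6.6 -2.4] g 0.268
units [ 0.036  0.011 -0.04 ]
```

View pics/s16b.png

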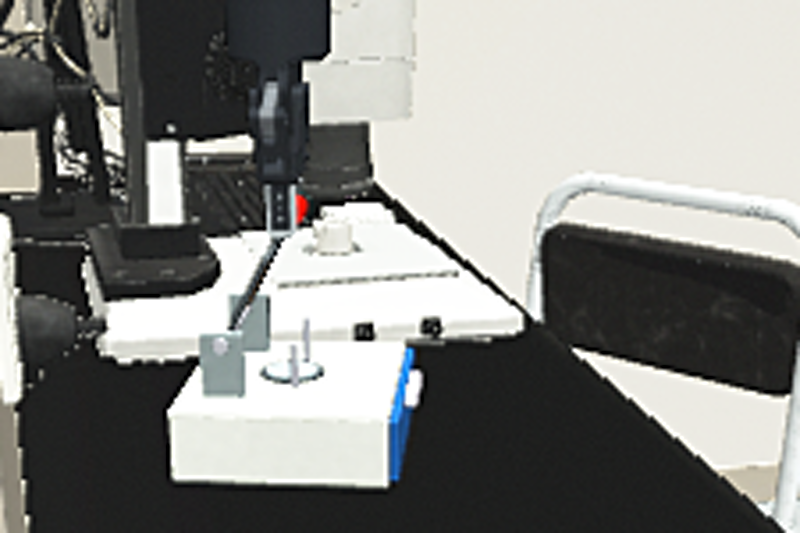

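View pics/w16.png

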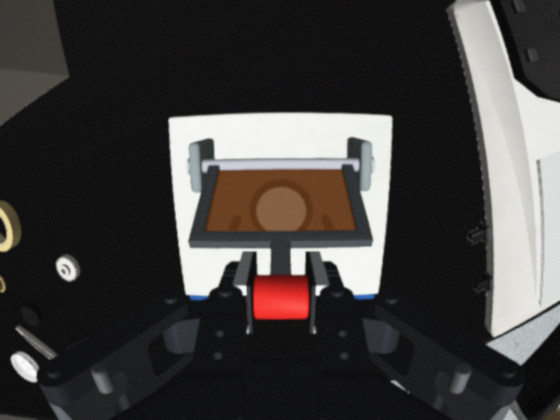

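>>> drive_tool([
  {"xyz": [0.07, 0, -0.03], "spin": 0, "grip": -1},
  {"xyz": [0.07, 0, -0.03], "spin": 0, "grip": -1},
  {"xyz": [0.07, 0, -0.02], "spin": 0, "grip": -1},
  {"xyz": [0.07, 0, -0.02], "spin": 0, "grip": -1},
  {"xyz": [0.07, 0, -0.02], "spin": 0, "grip": -1},
  {"xyz": [0.07, 0, -0.01], "spin": 0, "grip": -1},
  {"xyz": [0.07, 0, -0.01], "spin": 0, "grip": -1},
  {"xyz": [0.06, 0, 0], "spin": 0, "grip": -1},
  {"xyz": [0.05, 0, 0], "spin": 0, "grip": -1},
  {"xyz": [0.03, 0, 0], "spin": 0, "grip": -1},
])

```text
t: 26.4
ee_pos: [0.6565, 0.1535, 0.197]
ee_rot: [-0.001, 0.994, 0.106, -0.002]
force: [-7.7, 6.7, 2.5]
grip_width: 0.269
```

```bash
python3 - <<'E'
from h import *
s,_=save('side','s17');cv2.imwrite('pics/s17b.png',cv2.resize(s[80:230,180:405,::-1],(800,533),interpolation=2))
save('wrist','w17')
arc();tool(H+[0,0,.1])
E
```

```text
theta 1.484 r 0.0989 Ftool-x,z [-6.9  1.8]
t 26.5 pos [0.6564 0.1534 0.1969] yaw 12.13 z [-0.005  0.001 -1.   ] F [-8.4  6.1  1.8] g 0.266
units [ 0.172  0.016 -0.03 ]
```

View pics/s17b.png

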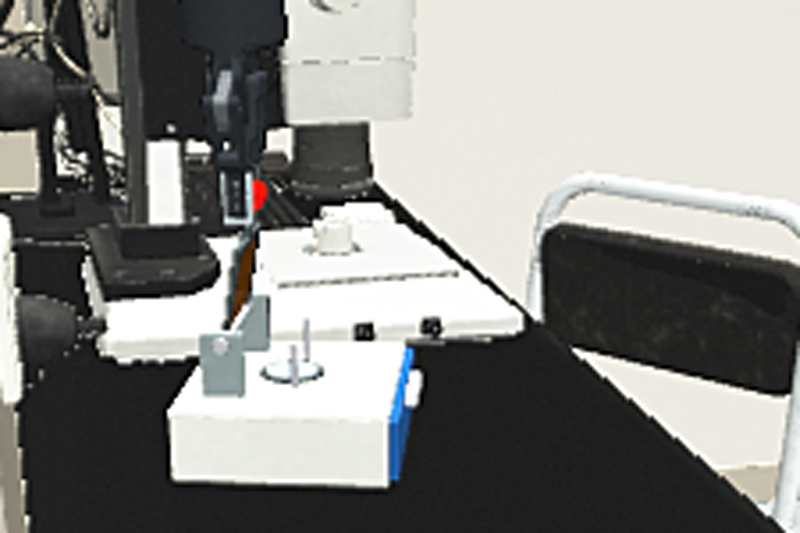

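View pics/w17.png

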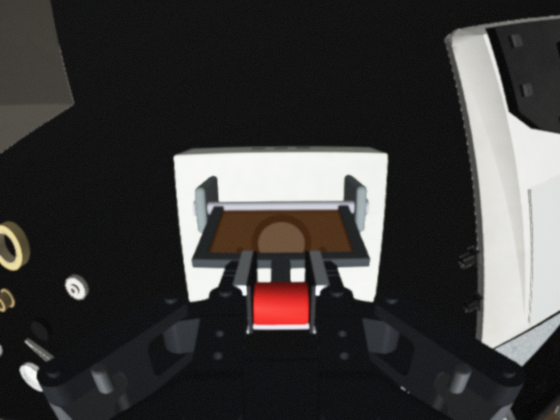

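```bash
cat >> h.py <<'E'
def fitth(c,hp,ep,kp):
    h=wpt(*hp,.1,c);print('hinge',h, 'pred',[.6649,.1546])
    for nm,p,L in(('edge',ep,.07),('knob',kp,.1)):
        ths=np.linspace(.8,1.9,1101)
        e=[abs(-(wpt(*p,.1+L*np.sin(t),c)-h)@EX-L*np.cos(t)) for t in ths]
        print(nm,round(ths[int(np.argmin(e))],3),min(e))
E
python3 - <<'E'
from h import *
c=env.get_calibration('wrist')
fitth(c,(281,206),(281,262),(281,304))
im=cv2.imread('pics/w17.png');cv2.imwrite('pics/w17b.png',cv2.resize(im[180:350,180:380],(700,595),interpolation=2))
s=cv2.imread('pics/s17.png')
E
```

```text
hinge [0.66600015 0.15497354 0.1       ] pred [0.6649, 0.1546]
edge 1.414 2.5013352037889236e-05
knob 1.389 3.6639713858057504e-05
```

View pics/w17b.png

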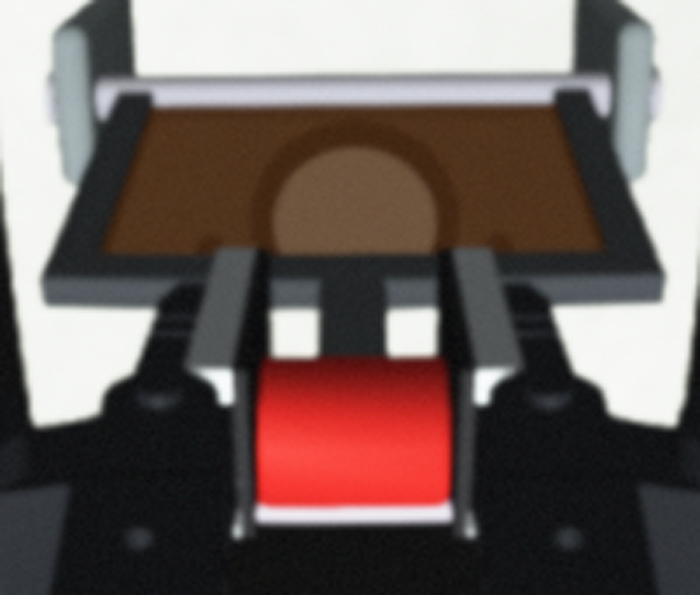

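>>> drive_tool([
  {"xyz": [0.05, 0, 0], "spin": 0, "grip": -1},
  {"xyz": [0.05, 0, 0], "spin": 0, "grip": -1},
  {"xyz": [0.05, 0, 0], "spin": 0, "grip": -1},
  {"xyz": [0.05, 0, 0], "spin": 0, "grip": -1},
  {"xyz": [0.04, 0, 0], "spin": 0, "grip": -1},
  {"xyz": [0, 0, 0], "spin": 0, "grip": -1},
  {"xyz": [0, 0, 0], "spin": 0, "grip": -1},
  {"xyz": [0, 0, 0], "spin": 0, "grip": -1},
  {"xyz": [0, 0, 0], "spin": 0, "grip": -1},
  {"xyz": [0, 0, 0], "spin": 0, "grip": -1},
])

```text
t: 27.75
ee_pos: [0.6685, 0.1561, 0.1974]
ee_rot: [-0.001, 0.994, 0.106, -0.001]
force: [-5.8, 6.6, 1.9]
grip_width: 0.268
```

```bash
python3 - <<'E'
from h import *
s,_=save('side','s18');cv2.imwrite('pics/s18b.png',cv2.resize(s[80:230,180:405,::-1],(800,533),interpolation=2))
im,_=save('wrist','w18');cv2.imwrite('pics/w18b.png',cv2.resize(im[190:360,180:380,::-1],(700,595),interpolation=2))
arc();tool(H+[0,0,.1])
E
```

```text
theta 1.609 r 0.0991 Ftool-x,z [-5.1  2.3]
t 27.85 pos [0.6685 0.1561 0.1974] yaw 12.12 z [-0.003  0.001 -1.   ] F [-6.7  7.1  2.3] g 0.268
units [-0.076  0.018 -0.02 ]
```

View pics/w18b.png

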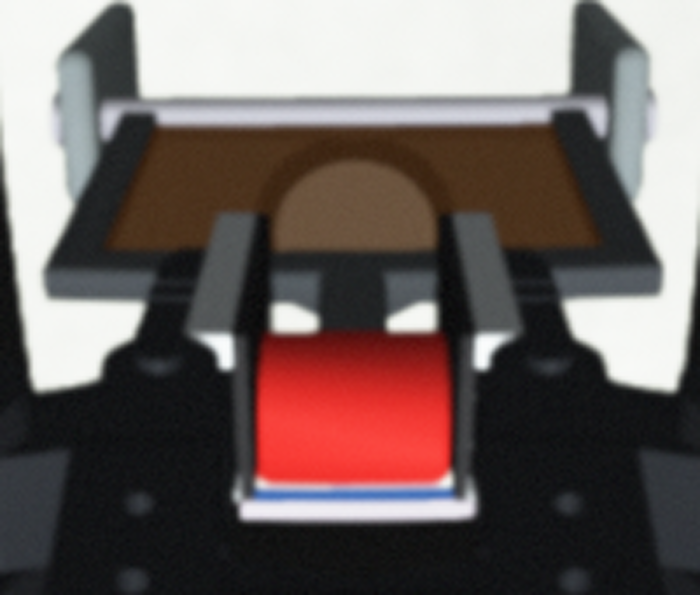

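View pics/s18b.png

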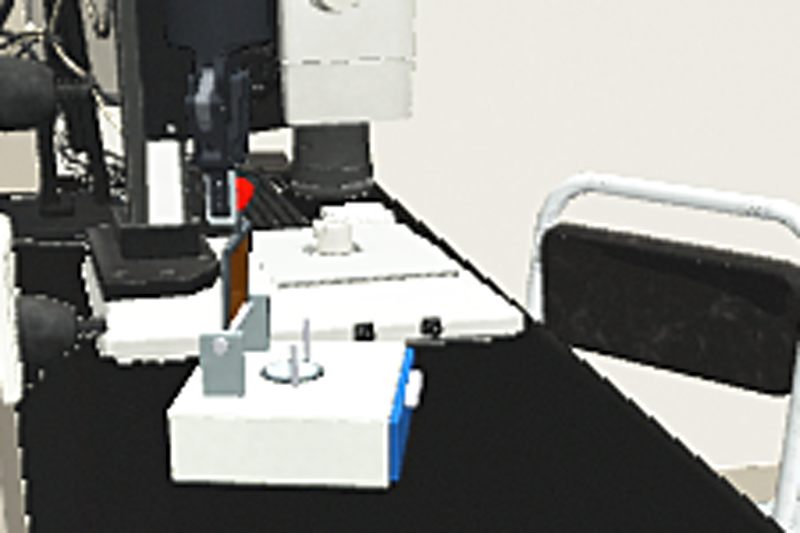

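```bash
python3 - <<'E'
from h import *
c=env.get_calibration('wrist')
fitth(c,(281,222.4),(281,270.7),(281,306.5))
E
```

```text
hinge [0.66616339 0.15506471 0.1       ] pred [0.6649, 0.1546]
edge 1.52 3.364883297353547e-05
knob 1.506 4.0162968190952594e-05
```

>>> drive_tool([
  {"xyz": [0.04, 0, 0], "spin": 0, "grip": -1},
  {"xyz": [0.04, 0, 0], "spin": 0, "grip": -1},
  {"xyz": [0.04, 0, 0], "spin": 0, "grip": -1},
  {"xyz": [0.01, 0, 0], "spin": 0, "grip": -1},
  {"xyz": [0, 0, 0], "spin": 0, "grip": -1},
  {"xyz": [0, 0, 0], "spin": 0, "grip": -1},
  {"xyz": [0, 0, 0], "spin": 0, "grip": -1},
  {"xyz": [0, 0, 0], "spin": 0, "grip": -1},
  {"xyz": [0, 0, 0], "spin": 0, "grip": -1},
  {"xyz": [0, 0, 0], "spin": 0, "grip": -1},
])

```text
t: 29.1
ee_pos: [0.6748, 0.1575, 0.197]
ee_rot: [-0.001, 0.994, 0.106, -0.002]
force: [-5.6, 7.0, 1.2]
grip_width: 0.271
```

```bash
python3 - <<'E'
from h import *
s,_=save('side','s19');cv2.imwrite('pics/s19b.png',cv2.resize(s[110:210,220:320,::-1],(600,600),interpolation=2))
im,_=save('wrist','w19');cv2.imwrite('pics/w19b.png',cv2.resize(im[190:360,180:380,::-1],(700,595),interpolation=2))
save('top','t19')
arc();tool(H+[0,0,.1])
E
```

```text
theta 1.675 r 0.0992 Ftool-x,z [-4.1  0.4]
t 29.25 pos [0.6749 0.1575 0.1971] yaw 12.12 z [-0.003  0.001 -1.   ] F [-5.9  7.8  0.4] g 0.266
units [-0.206  0.018 -0.026]
```

View pics/w19b.png

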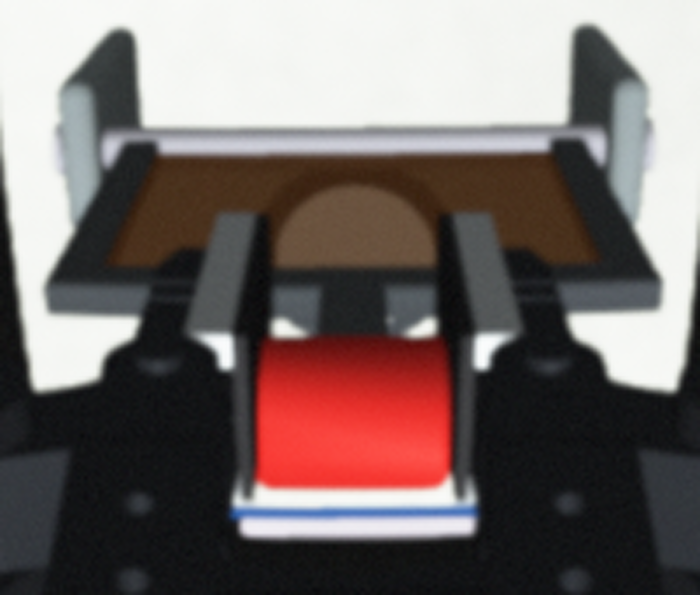

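View pics/s19b.png

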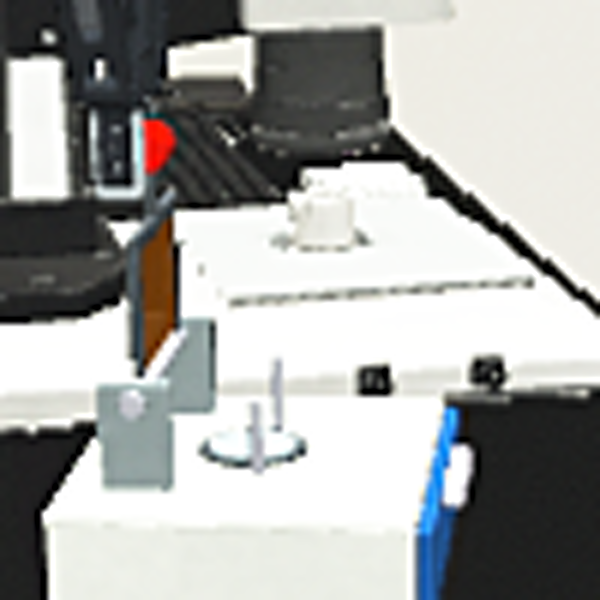

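```bash
python3 - <<'E'
from h import *
c=env.get_calibration('wrist')
fitth(c,(281,230.5),(281,274.8),(281,307.5))
c=env.get_calibration('side');K=np.array(c['intrinsics']);T=np.linalg.inv(c['pose'])
EY=np.array([-EX[1],EX[0],0]);h=np.array([.666,.155,.1])
def pr(p):
    q=K@(T[:3,:3]@p+T[:3,3]);return np.round((q[:2]/q[2]-[220,110])*6,0)
print('knob now, hingeL+56',pr(h+EY*.056))
for t in(1.4,1.45,1.5,1.55,1.6,1.65):
    e=-np.cos(t)*EX+np.sin(t)*np.array([0,0,1])
    print(t,'L corner',pr(h+EY*.048+.07*e),'R corner',pr(h-EY*.048+.07*e),'knob',pr(h+.1*e+EY*.012))
E
```

```text
hinge [0.6665308 0.155199  0.1      ] pred [0.6649, 0.1546]
edge 1.575 1.3501343354118322e-07
knob 1.565 2.726087362676531e-05
knob now, hingeL+56 [131. 397.]
1.4 L corner [155. 238.] R corner [194. 190.] knob [179. 153.]
1.45 L corner [147. 237.] R corner [187. 189.] knob [168. 151.]
1.5 L corner [138. 236.] R corner [179. 188.] knob [157. 150.]
1.55 L corner [130. 235.] R corner [172. 188.] knob [145. 149.]
1.6 L corner [122. 235.] R corner [164. 188.] knob [134. 149.]
1.65 L corner [114. 235.] R corner [157. 188.] knob [123. 149.]
```

>>> drive_tool([
  {"xyz": [0.02, 0, 0], "spin": 0, "grip": -1},
  {"xyz": [0, 0, 0], "spin": 0, "grip": -1},
  {"xyz": [0, 0, 0], "spin": 0, "grip": -1},
  {"xyz": [0, 0, 0], "spin": 0, "grip": -1},
  {"xyz": [0, 0, 0], "spin": 0, "grip": -1},
  {"xyz": [0, 0, 0], "spin": 0, "grip": -1},
  {"xyz": [0, 0, 0], "spin": 0, "grip": -1},
  {"xyz": [0, 0, 0], "spin": 0, "grip": -1},
  {"xyz": [0, 0, 0], "spin": 0, "grip": -1},
  {"xyz": [0, 0, 0], "spin": 0, "grip": -1},
])

```text
t: 30.5
ee_pos: [0.6756, 0.1577, 0.197]
ee_rot: [-0.001, 0.994, 0.106, -0.002]
force: [-6.5, 7.8, 1.1]
grip_width: 0.265
```

>>> drive_tool([
  {"xyz": [0, 0, 0], "spin": 0, "grip": -1},
  {"xyz": [0, 0, 0], "spin": 0, "grip": -1},
  {"xyz": [0, 0, 0], "spin": 0, "grip": -1},
  {"xyz": [0, 0, 0], "spin": 0, "grip": -1},
  {"xyz": [0, 0, 0], "spin": 0, "grip": -1},
  {"xyz": [0, 0, 0], "spin": 0, "grip": -1},
  {"xyz": [0, 0, 0], "spin": 0, "grip": -1},
  {"xyz": [0, 0, 0], "spin": 0, "grip": -1},
  {"xyz": [0, 0, 0], "spin": 0, "grip": -1},
  {"xyz": [0, 0, 0], "spin": 0, "grip": -1},
])

```text
t: 31.75
ee_pos: [0.6757, 0.1577, 0.197]
ee_rot: [-0.001, 0.994, 0.106, -0.002]
force: [-5.3, 6.8, 1.7]
grip_width: 0.266
```

```bash
python3 - <<'E'
from h import *
s,_=save('side','s20');im,_=save('wrist','w20')
cv2.imwrite('pics/x20.png',np.hstack([cv2.resize(s[110:210,220:320,::-1],(400,400),interpolation=2),cv2.resize(im[190:360,180:380,::-1],(400,400),interpolation=2)]))
save('top','t20')
arc();tool(H+[0,0,.1])
E
```

```text
theta 1.683 r 0.0992 Ftool-x,z [-5.4  0.9]
t 31.9 pos [0.6756 0.1577 0.197 ] yaw 12.12 z [-0.004  0.001 -1.   ] F [-6.9  6.9  0.9] g 0.265
units [-0.222  0.019 -0.028]
```

View pics/x20.png

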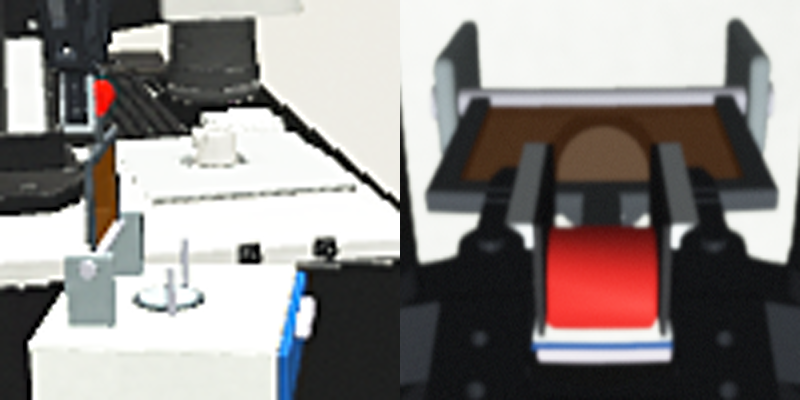

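View pics/t20.png

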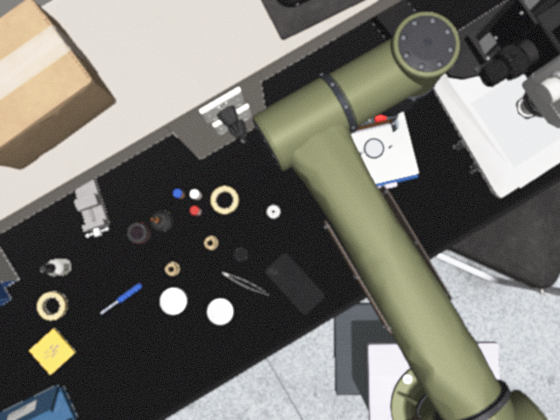

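```bash
python3 -c "
from cell import env
print(env.sign_off())"
```

```text
the job is handed in; nothing more can be done
None
```

I did the whole job and handed it in at about 32 s of the 72 s allowed; no verdict was reported. The arm finished gripping the red knob, with the flap close to upright.

- **Bushing:** I took the right-most of the three look-alikes, at top-view pixel (276, 173). I stood it on its flange near the drawer's centre and let go. The pictures before the push showed it upright. After the drawer shut I could no longer see it.
- **Drawer:** I pushed on the finger lip until the drawer met its stop, with the push force rising to about 26 N. The side picture shows it shut.
- **Flap:** I followed the arc up to the balance point. The knob slipped about 10 mm towards the front edge of the finger pads, so the gripper's own position overstates the angle, reading 1.68 rad. I went by the pictures instead.
- **Final angle:** The two cameras differ a little, about 1.57 rad from the wrist and 1.52–1.55 rad from the side. Both are inside 1.45–1.69. After those readings I moved the knob another 1 mm towards the back and did not recompute the angle.
- **Steadiness:** Over the last 2.5 s the arm pose and grip held steady, and the final pictures showed no visible creep. I had no direct reading of the grip force on the flap.
- **Other things:** The last top view shows the gear, phone, dust cap and tape roll where they were at the start.

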